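# Uncap a drying column and drive a spent drying cartridge out

### The arm

A 7-joint arm with a two-finger parallel gripper is mounted at the origin on a cart in front of the work surface, level with it; the furniture and walls round the work are solid. World frame = base frame: x ahead of the robot, y to its left, z up, the work surface at z = 0. Lengths are in m, angles in rad, forces in N, time in s.
With the tool pointing down it reaches from about 0.425 to 0.925 m from the base axis. Payload 6.8 kg.
Tool frame: the origin (TCP) lies at the very end of the fingers, on their centre line; the grasp point (between the pads) lies 19 mm behind it; z points along the fingers, y is the line along which they close (so a half turn about z gives the same grasp; the last joint's range is limited). The gripper opens to 85 mm and grips with 20 to 120 N. Pads are 22 mm wide; open, the fingers measure 114 mm over their backs; the gripper's body (76 mm by 85 mm) begins 54 mm behind the grasp point. The pads swing forward as they close: fully open they stand 13 mm farther back than shut.
Start: joints at [1.145, 0.477, 0.022, 1.555, -0.011, 1.109, -0.083], TCP at [0.211, -0.641, 0.21] pointing down, gripper open.
Joint ranges: [-2.96, 2.96], [-0.34, 2.1], [-1.41, 1.46], [0.24, 2.44], [-1.37, 4.51], [0.17, 1.92], [-2.96, 2.96]. Speed limits (rad/s): [2.39, 2.39, 3.14, 3.14, 3.14, 3.14, 3.14].

### API

Orientations are given as a unit quaternion [w, x, y, z].
In Python, from station import bot gives the robot as it stands.
- The arm moves only by the tool jog_arm, never from a script. Its argument "motion" is a list of rows, each a list of 7 numbers: the turn, a rotation vector about the tool's x, y, z in rad, then the shift along the tool's x, y, z in mm, then the finger opening in mm, from 0 to 85.4. A call has 1 to 10 rows; each row is the pose to reach, as a shift and turn from the pose commanded when the call began, along the tool's axes at that moment; what a row does not reach only later rows make up. A row lasts 1/8 s, in which the tool goes at most 62.5 mm and 10.7 degrees, less where a joint would pass 70% of its speed; a pose out of reach is approached as far as the arm can. A call with a gripper value outside its range is refused whole. The fingers move at their own pace and stop on an object; "grip_force" is the grip in N (left out, the last holds). Time passes only in rows, so rows that repeat a pose let the fingers close. It gives the time, the measured TCP pose, the force, the opening and the grip force at its end, in the units of the state.
- bot.get_obs(): the state, without advancing time (a new reading comes with each control period).
- bot.read_camera(name): name is "side" or "top" or "wrist"; returns a dict with "pixels" (480x640x3 uint8, red, green, blue), "camera_matrix" (3x3 intrinsics, pixels), "distortion" ([k1, k2, p1, p2, k3] as OpenCV has them; the pictures are not rectified), "T" (4x4, takes a point from camera to world coordinates); the wrist camera has in their place "tool_from_camera" (4x4, takes a point from camera to tool coordinates, whose origin is the TCP and whose axes are the flange's). Camera axes: x right, y down, z forward; pixel columns grow to the right and rows downward; lengths in m; the calibration is good to about 2 mm. A picture is of the moment at which its call begins: read the wrist's pose just before it. There is no depth.
- bot.hand_in(): hands the job in; it is judged then, once.
Trained networks look in a picture, given as the dict that the camera call returned (one of the last four; its "shot" number tells which), for a name from the list of things; names that differ only in an ending like _2 or _b are one class to them, and where a whole thing is asked for, a point or a joint stands for the part that bears it (a point fixed in the world has none). Each returns a list of dicts, best first, with "score" (0 to 1); they miss things now and then, are a little off and sometimes report something else, mostly with a low value. They report only what shows in the picture. A call takes as long as a camera call. They do not tell look-alikes from the thing itself.
- bot.spot_in(thing, picture): "xy" ([column, row] in pixels, amid what is visible of it).
- bot.tip_of(thing, picture): "xy" ([column, row] in pixels: a listed point, or the origin of a listed thing).
The state is a dict: "t": time; "q": joint angles; "joint_vel": joint speeds; "joint_torque": joint torques, N m; "eef_pos": TCP position; "tool_rot": TCP orientation; "contact_force": force on the tool from outside, world axes, zero at the start; "torque": the same for the moment, N m; "gripper_width": opening from 0.0 (shut) to 1.0 (fully open); "grasp_force": force on a finger pad.
Only numpy, scipy, OpenCV 4.12 (cv2) and the standard library are available. Lean on these libraries where they do the work, as an engineer would, in place of code of your own. Each camera call takes 0.05 s, during which the arm holds its last target. There are 200 camera calls.

### The job

A spent drying cartridge is stuck in the clear barrel that leans on the stand: pinch the two sprung tabs of the barrel's end cap, pull the cap off and set it down, tabs up, on the bare chest top. Take the plunger whose foot fits the bore, push it through the barrel from the upper mouth until the cartridge comes out below into the tray, then draw it out and stand it upright on its foot on the bare chest top. Leave the wide plunger, the fresh cartridge, the spirit lamp and the pocket scale where they are.

Things in the scene. Friction and masses are not known exactly. Their poses are not given: they have to be found in the camera images.
- barrel: Clear tube, 105 mm long, 55 mm outside, smooth bore 46 mm, open at both ends, metal collars (67 mm across at the upper mouth). Fixed on the stand, leaning 35 degrees from vertical with the upper mouth nearer the robot. Origin: centre of the upper mouth. z axis: along the bore, out of the upper mouth; the lower rim is at z = -105 mm.
- column_stand: Fixed grey stand, base 195 x 165 mm, two uprights 134 mm apart and 173 mm high that carry the barrel. Origin: on the chest top, straight below the centre of the barrel's lower rim (100 mm up). x axis: level, the way the lower end points (away from the robot); z up. Catch tray under the barrel: inside x -84 to +74, y -53 to +53 mm, floor 10.5 mm and rim 30 mm up.
- cap_grip (a point): Point on the end cap's axis between its two tabs, 33 mm above the cap face that lies on the mouth. z axis: out of the barrel; y axis: from tab to tab. Cap (80 g): disc 64 mm across, 8 mm thick, spigot 43 mm across and 20 mm long below it (1.5 mm play in the bore; the cap stands on it when put down), nozzle 27 mm high in the middle. It comes straight off along the bore.
- tab_l (a joint): Sprung tab at the cap's +y side; 0 at rest, 0.22 rad pinched home. Tabs: black, 18 mm wide along x, 63 mm over their outsides at the top (48 mm above the cap face), 48 mm lower down; 45 mm when pinched home, where they stop (about 8 N). Fingertips should stay 18 mm above the cap face: the tabs' cranks lie below. Each tab's hook under the barrel's collar is free from about 0.18 rad.
- tab_r (a joint): The same at the -y side.
- cap: The cap; origin at the centre of its face that lies on the mouth, axes as its grip point. Standing on its spigot on the chest top its origin is 20 mm up.
- cartridge_mid (a point): Centre of the spent cartridge: white cylinder 43 mm across, 80 mm long, with a 52 mm flange 8 mm thick at its outer end. z axis: from flange to inner end. At the start the flange lies against the barrel's lower rim and the inner end is 33 mm below the upper mouth; it can leave only downwards.
- barrel_lower (a point): Centre of the barrel's lower rim; same axes as the barrel. Two sprung pads, 9 mm above it inside the bore (38 mm apart when nothing is between them), rub on the cartridge's flanks all the way, so that pushing it takes about 6 to 14 N; once its inner end has passed them it drops out by itself.
- plunger_grip (a point): Point on the axis of the fitting plunger, in the middle of its handle, 155 mm above the foot's underside. The plunger (0.2 kg, 182 mm tall) stands upright: steel foot 36 mm across and 14 mm thick, shaft 14 mm thick, collar 40 mm across from 122 to 128 mm up, then a round black handle 30 mm across up to the top. z axis: from foot to handle.
- plunger_foot (a point): Centre of the underside of the fitting plunger's foot; same axes as its grip point.
- plunger: The fitting plunger as a whole; origin at the centre of its foot's underside, z axis along the shaft to the handle. The chest top on which it stands (z = 0) reaches from x = 0.35 to 0.65 m and y = -0.43 to +0.43 m; wood lies stacked behind that.
- wide_plunger: A second plunger of the same make for a larger barrel: its foot is 56 mm across and does not enter this bore. It stands upright, 182 mm tall; origin at the centre of its underside. To be left alone.
- fresh_cartridge: A fresh cartridge, same shape as the spent one, standing on its flange, 80 mm tall; origin at the centre of its underside. To be left alone.
- spirit_lamp: Round glass spirit lamp, 73 mm across, 72 mm tall; origin at the centre of its underside. To be left alone.
- pocket_scale: Flat pocket scale, 124 x 62 x 19 mm; origin at the centre of its underside. To be left alone.
Not all that is in view belongs to the job. What is shaped like the plunger but pink is not meant.

How it is judged:
On the way, in this order (a step that is already met when the one before it is completed fails the run):
1. the end cap has been pulled clear of the barrel (z of cap in the frame of barrel above 0.03 m), for 0.1 s.
2. the plunger's foot has entered the upper mouth of the barrel along the bore (x of plunger_foot in the frame of barrel between -0.009 and 0.009 m and y of plunger_foot in the frame of barrel between -0.009 and 0.009 m and angle between the z axis of plunger and the z axis of barrel, either way round below 0.2 rad and z of plunger_foot in the frame of barrel between -0.06 and -0.012 m), for 0.05 s.
3. the foot has been pushed through to the lower end of the bore and the cartridge has left the barrel (x of plunger_foot in the frame of barrel between -0.009 and 0.009 m and y of plunger_foot in the frame of barrel between -0.009 and 0.009 m and angle between the z axis of plunger and the z axis of barrel, either way round below 0.2 rad and z of plunger_foot in the frame of barrel below -0.08 m and z of cartridge_mid in the frame of barrel below -0.135 m), for 0.1 s.
At the end, for the whole second after the job is handed in: Spent cartridge at rest in the stand's tray (centre inside its walls, 15 to 60 mm up). On the bare chest top, at rest, clear of the stand: the fitting plunger upright (0.1 rad), foot within 4 mm of the top; the cap on its spigot, tabs up (0.15 rad), face 15 to 25 mm up (x of cartridge_mid in the frame of column_stand between -0.085 and 0.075 m and y of cartridge_mid in the frame of column_stand between -0.05 and 0.05 m and z of cartridge_mid in the frame of column_stand between 0.015 and 0.06 m and angle between cap's own z axis and vertical below 0.15 rad and height (world z) of cap between 0.015 and 0.025 m and linear speed of each of cap, plunger, cartridge below 0.02 m/s and contact force between each of cap, plunger and column_stand below 0.2 N and angle between plunger's own z axis and vertical below 0.1 rad and height (world z) of plunger_foot between -0.004 and 0.004 m); the robot touches nothing.
It fails at once if the wide plunger, the fresh cartridge, the spirit lamp or the pocket scale is shoved more than 30 mm or knocked over (distance of any of wide_plunger, fresh_cartridge, spirit_lamp, pocket_scale from where it was at the start of the episode above 0.03 m or angle between any of wide_plunger, fresh_cartridge, spirit_lamp, pocket_scale's own z axis and vertical above 0.5 rad).
It fails at once if the fingers press on the cartridge instead of the plunger (contact force between the fingers and cartridge above 1 N).
It also fails if it takes over 67 s, if anything falls off the work surface, if the arm or the gripper's body presses on something with over 40 N, if the wrist force passes 120 N, or if a joint passes its speed limit or range.

## Working session

There is one attempt and no reset: what is moved stays moved. The work goes in short steps, Python scripts to look and compute and a tool call to move; the robot and the scene stay as the last step left them, time stands still between calls to the robot, and variables do not carry over. Pictures are saved under pics/ and viewed, at most 10 in all, crops included, and the job is handed in when it is done.

Besides the shell and the picture viewer there is one more tool, called after "Call:" as name(argument=value, ...) on one line, values as JSON. jog_arm: Moves the arm, as the interface text tells. Its arguments: {"type":"object","properties":{"motion":{"type":"array"},"grip_force":{"type":"number"}},"required":["motion"]}

```bash
ls; mkdir -p pics
cat > h.py <<'E'
import numpy as np, cv2
from scipy.spatial.transform import Rotation as R
from station import bot
def pose():
    o=bot.get_obs(); q=o["tool_rot"]; T=np.eye(4)
    T[:3,:3]=R.from_quat([q[1],q[2],q[3],q[0]]).as_matrix(); T[:3,3]=o["eef_pos"]; return T
def cam(n):
    T=pose(); p=bot.read_camera(n)
    p["W"]=T@np.array(p["tool_from_camera"]) if n=="wrist" else np.array(p["T"]); return p
def ray(p,xy):
    u=cv2.undistortPoints(np.array([[xy]],float),np.array(p["camera_matrix"]),np.array(p["distortion"]))[0,0]
    d=p["W"][:3,:3]@np.array([u[0],u[1],1]); return p["W"][:3,3],d/np.linalg.norm(d)
def tri(rs):
    A=0;b=0
    for o,d in rs:
        M=np.eye(3)-np.outer(d,d); A=A+M; b=b+M@o
    x=np.linalg.solve(A,b); return x,[np.linalg.norm((np.eye(3)-np.outer(d,d))@(x-o)) for o,d in rs]
def onz(r,z): o,d=r; return o+d*(z-o[2])/d[2]
def proj(p,X):
    W=np.linalg.inv(p["W"]); X=np.atleast_2d(X)@W[:3,:3].T+W[:3,3]
    return cv2.projectPoints(X,np.zeros(3),np.zeros(3),np.array(p["camera_matrix"]),np.array(p["distortion"]))[0][:,0]
def save(p,n): cv2.imwrite(f"pics/{n}.png",p["pixels"][:,:,::-1])
E
python3 - <<'E'
from h import *
np.set_printoptions(precision=3,suppress=True)
P={n:cam(n) for n in("side","top")}
for n in P: save(P[n],n+"0"); print(n,P[n]["W"][:3,3],P[n]["W"][:3,2])
for t in "barrel column_stand cap_grip cap barrel_lower cartridge_mid plunger_grip plunger_foot wide_plunger fresh_cartridge spirit_lamp pocket_scale".split():
    L={}
    for n in P:
        L[n]=bot.tip_of(t,P[n]); print(t,n,[(np.round(d["xy"]),round(d["score"],2)) for d in L[n][:3]])
    for a in L["side"][:2]:
        for b in L["top"][:2]:
            x,e=tri([ray(P["side"],a["xy"]),ray(P["top"],b["xy"])]); print("   ",x,np.round(e,4))
E
```

```text
pics
side [0.252 0.852 0.784] [ 0.213 -0.791 -0.573]
top [ 0.342 -0.013  1.26 ] [ 0.113 -0.016 -0.993]
barrel side [(array([295., 256.]), 0.66)]
barrel top [(array([258., 225.]), 0.86)]
    [0.5   0.082 0.18 ] [0.001 0.001]
column_stand side [(array([272., 318.]), 0.58)]
column_stand top [(array([415., 208.]), 0.59)]
    [ 0.694 -0.375 -0.449] [0.041 0.041]
cap_grip side [(array([304., 243.]), 0.68), (array([298., 251.]), 0.33)]
cap_grip top [(array([259., 234.]), 0.68)]
    [0.481 0.077 0.21 ] [0.003 0.003]
    [0.488 0.08  0.191] [0.008 0.008]
cap side [(array([295., 254.]), 0.64)]
cap top [(array([260., 229.]), 0.74)]
    [0.497 0.079 0.183] [0.006 0.006]
barrel_lower side [(array([269., 285.]), 0.7), (array([277., 361.]), 0.57)]
barrel_lower top [(array([260., 203.]), 0.62)]
    [0.559 0.085 0.1  ] [0.003 0.003]
    [ 0.573  0.098 -0.103] [0.027 0.027]
cartridge_mid side [(array([305., 244.]), 0.52)]
cartridge_mid top [(array([260., 235.]), 0.69), (array([269., 215.]), 0.24)]
    [0.479 0.076 0.207] [0.004 0.004]
    [0.504 0.057 0.194] [0.016 0.016]
plunger_grip side [(array([28
[... 618 characters left out ...]
 [0.041 0.041]
    [ 0.386  0.174 -0.122] [0.011 0.011]
wide_plunger side [(array([365., 233.]), 0.72), (array([269., 288.]), 0.61), (array([269., 316.]), 0.32)]
wide_plunger top [(array([422., 268.]), 0.79)]
    [ 0.427 -0.302 -0.008] [0.003 0.003]
    [ 0.561 -0.291 -0.197] [0.136 0.136]
fresh_cartridge side [(array([218., 402.]), 0.86)]
fresh_cartridge top [(array([180., 205.]), 0.58)]
    [ 0.582  0.295 -0.014] [0.005 0.005]
spirit_lamp side [(array([310., 228.]), 0.88)]
spirit_lamp top [(array([411., 211.]), 0.56)]
    [ 0.57  -0.277 -0.   ] [0.004 0.004]
pocket_scale side [(array([321., 203.]), 0.62)]
pocket_scale top [(array([457., 216.]), 0.92)]
    [ 0.561 -0.385  0.015] [0.01 0.01]
```

View pics/side0.png

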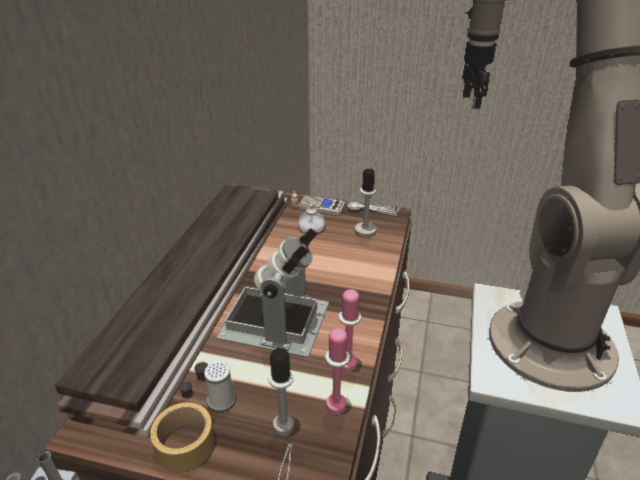

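View pics/top0.png

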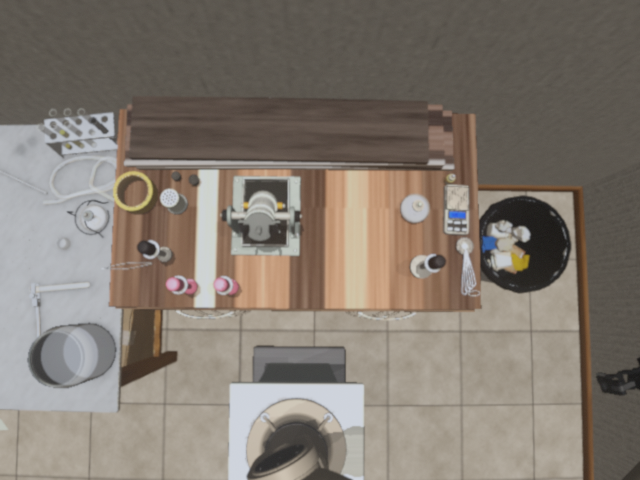

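The cap, at about (300,250) side and (262,230) top, sits on the leaning barrel. The black-handled plunger at side (283,400), top (150,250) has the narrow foot. The one at top (430,265) has the wide foot, and the two pink ones are decoys.

```bash
cat >> h.py <<'E'
np.set_printoptions(precision=3,suppress=True)
def ori(z,y):
    z=np.array(z,float);z/=np.linalg.norm(z);y=np.array(y,float);y=y-z*(y@z);y/=np.linalg.norm(y)
    return np.stack([np.cross(y,z),y,z],1)
AX=np.array([-np.sin(np.radians(35)),0,np.cos(np.radians(35))])
def go(pos,Rm,T=None):
    T=pose() if T is None else T; D=T[:3,:3].T@Rm
    print("turn",np.round(R.from_matrix(D).as_rotvec(),4),"shift mm",np.round(T[:3,:3].T@(np.array(pos)-T[:3,3])*1000,1))
    N=np.eye(4);N[:3,:3]=Rm;N[:3,3]=pos;return N
E
python3 - <<'E'
from h import *
T=pose(); print(T); 
p=cam("wrist"); print(np.array(p["tool_from_camera"]))
down=T[:3,:3]
A=go([0.50,-0.28,0.40],ori([0,0,-1],[.0,1,0]),T)
A=go([0.50,-0.28,0.40],ori([0,0,-1],[.0,-1,0]),T)
for s in(1,-1):
  M=np.eye(4);M[:3,:3]=ori([0,0,-1],[0,s,0]);M[:3,3]=[.5,-.28,.4]
  go(np.array([.5,.082,.183])+AX*.2,ori(-AX,[0,s,0]),M)
E
```

```text
[[ 0.95   0.312 -0.     0.211]
 [ 0.312 -0.95   0.    -0.641]
 [ 0.    -0.    -1.     0.21 ]
 [ 0.     0.     0.     1.   ]]
[[-0.    -0.945 -0.326  0.087]
 [ 1.    -0.001  0.001  0.   ]
 [-0.001 -0.326  0.945 -0.164]
 [ 0.     0.     0.     1.   ]]
turn [-0.    -0.    -2.824] shift mm [ 387.4 -252.8 -190.3]
turn [-0.     0.     0.318] shift mm [ 387.4 -252.8 -190.3]
turn [ 0.    -0.611  0.   ] shift mm [114.7 362.   53.2]
turn [0.    0.611 0.   ] shift mm [-114.7 -362.    53.2]
```

Call:
jog_arm(motion=[[0, 0, 0, 0, 0, -60, 85], [0, 0, 0.318, 387, -253, -190, 85], [0, 0, 0.318, 387, -253, -190, 85], [0, 0, 0.318, 387, -253, -190, 85], [0, 0, 0.318, 387, -253, -190, 85], [0, 0, 0.318, 387, -253, -190, 85], [0, 0, 0.318, 387, -253, -190, 85], [0, 0, 0.318, 387, -253, -190, 85], [0, 0, 0.318, 387, -253, -190, 85], [0, 0, 0.318, 387, -253, -190, 85]])

```text
t: 2.6
eef_pos: [0.5023, -0.276, 0.4008]
tool_rot: [-0.0, 1.0, 0.004, 0.001]
contact_force: [-0.4, -1.2, 1.1]
gripper_width: 0.993
grasp_force: 0.0
```

Call:
jog_arm(motion=[[0, 0.611, 0, -115, -362, 53, 85], [0, 0.611, 0, -115, -362, 53, 85], [0, 0.611, 0, -115, -362, 53, 85], [0, 0.611, 0, -115, -362, 53, 85], [0, 0.611, 0, -115, -362, 53, 85], [0, 0.611, 0, -115, -362, 53, 85], [0, 0.611, 0, -115, -362, 53, 85], [0, 0.611, 0, -115, -362, 53, 85]])

```text
t: 3.6
eef_pos: [0.4433, 0.016, 0.3179]
tool_rot: [0.003, 0.96, -0.008, 0.281]
contact_force: [0.7, -1.0, -0.6]
gripper_width: 0.993
grasp_force: 0.0
```

Run:
```python
from h import *
print(pose(),bot.get_obs()["q"])
go(np.array([.5,.082,.183])+AX*.2,ori(-AX,[0,-1,0]))
p=cam("wrist"); save(p,"w1")
for t in "barrel cap_grip cap tab_l tab_r cartridge_mid barrel_lower".split():
    print(t,[(np.round(d["xy"]),round(d["score"],2)) for d in bot.tip_of(t,p)[:3]],[(np.round(d["xy"]),round(d["score"],2)) for d in bot.spot_in(t,p)[:3]])
M=np.array([.5,.082,.183]);print("expected",proj(p,np.array([M,M+AX*.033,M+AX*.048+[0,.03,0],M+AX*.048-[0,.03,0]])))
```

```text
[[ 0.842 -0.017  0.539  0.443]
 [-0.013 -1.    -0.011  0.016]
 [ 0.539  0.002 -0.842  0.318]
 [ 0.     0.     0.     1.   ]] [-0.137 -0.337 -0.134  2.315  0.196  0.622 -1.992]
turn [ 0.011  0.042 -0.013] shift mm [-34.1 -65.  -56.3]
barrel [] [(array([269., 201.]), 0.96)]
cap_grip [(array([245., 255.]), 0.87), (array([ 16., 294.]), 0.57)] [(array([247., 243.]), 0.97)]
cap [(array([250., 241.]), 0.82)] [(array([246., 244.]), 0.88), (array([268., 201.]), 0.31)]Traceback (most recent call last):
  File "<stdin>", line 6, in <module>
ValueError: it knows: barrel, barrel_lower, cap, cap_grip, cartridge_mid, column_stand, fresh_cartridge, plunger, plunger_foot, plunger_grip, pocket_scale, spirit_lamp, wide_plunger
```

View pics/w1.png

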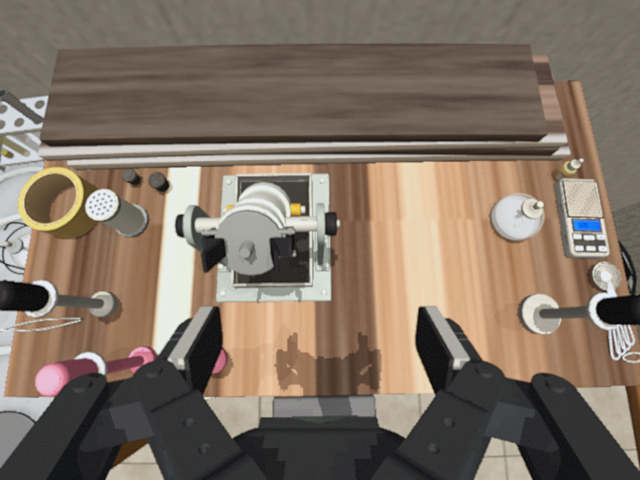

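The wrist picture shows the cap's nozzle at (247,248), with black tabs near (212,256) and (284,245). I'll enlarge this with a model overlay to get the tab direction.

Run:
```python
from h import *
p=cam("wrist"); s=cam("side"); t=cam("top")
for n in("cap_grip","cap","barrel","barrel_lower"):
    rs=[];
    for c in (p,s,t):
        d=bot.tip_of(n,c)
        if d: rs.append(ray(c,d[0]["xy"])); print(n,d[0]["xy"],round(d[0]["score"],2))
    print(tri(rs))
M=np.array([.5,.082,.183])
img=cv2.resize(p["pixels"][170:310,170:345,::-1],None,fx=4,fy=4,interpolation=cv2.INTER_CUBIC)
a=np.linspace(0,2*np.pi,73)
X=np.array([np.cos(np.radians(35)),0,np.sin(np.radians(35))]);Y=np.array([0,1,0.])
def dr(P,c):
    q=((proj(p,P)-[170,170])*4+1.5).astype(int); cv2.polylines(img,[q],False,c,1)
dr([M+AX*.008+.032*(np.cos(b)*X+np.sin(b)*Y) for b in a],(0,0,255))
dr([M+.0335*(np.cos(b)*X+np.sin(b)*Y) for b in a],(0,255,255))
dr([M-AX*.105+.0275*(np.cos(b)*X+np.sin(b)*Y) for b in a],(255,255,0))
for sg in(1,-1): dr([M+AX*.048+Y*.0315*sg+X*.009*k for k in(-1,1)],(0,255,0))
S=np.array([M[0]+.0602,M[1],0])
dr([S+[u,v,.030] for u,v in((-.084,-.053),(.074,-.053),(.074,.053),(-.084,.053),(-.084,-.053))],(255,0,255))
cv2.imwrite("pics/w1c.png",img)
```

```text
cap_grip [242.2, 256.9] 0.67
cap_grip [306.1, 242.0] 0.92
cap_grip [260.3, 236.7] 0.62
(array([0.478, 0.078, 0.214]), [np.float64(0.005161319674830938), np.float64(0.002321698114901408), np.float64(0.007357331102385398)])
cap [251.9, 241.9] 0.96
cap [292.9, 253.6] 0.89
cap [259.3, 227.6] 0.71
(array([0.501, 0.079, 0.182]), [np.float64(0.002057650820974178), np.float64(0.005115376884411979), np.float64(0.006763213368797007)])
barrel [291.7, 255.4] 0.75
barrel [259.0, 223.1] 0.67
(array([0.506, 0.081, 0.179]), [np.float64(0.0020443453066784916), np.float64(0.002044345306678548)])
barrel_lower [265.3, 207.7] 0.74
barrel_lower [268.4, 285.3] 0.72
barrel_lower [259.4, 201.9] 0.76
(array([0.564, 0.083, 0.096]), [np.float64(0.004402955958292404), np.float64(0.004280494020273474), np.float64(0.004635926095724322)])
```

View pics/w1c.png

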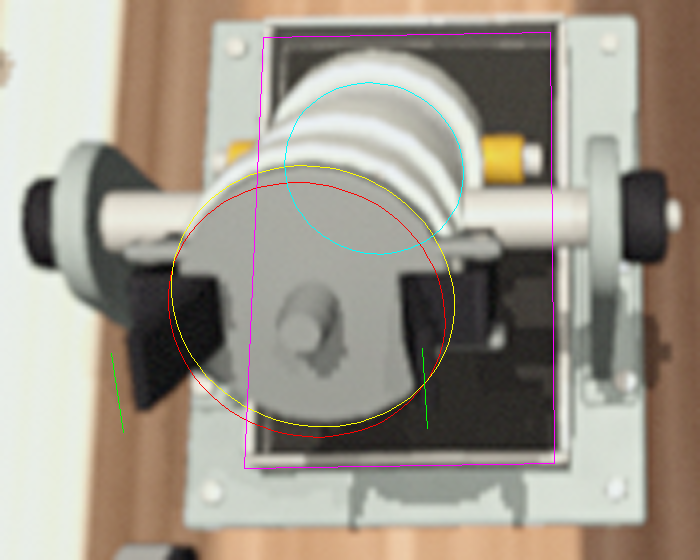

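The overlay puts the mouth at about (0.503, 0.0805, 0.185). The disc flats and tabs sit level either side of the nozzle, so the cap is not turned. I'll move in over the tabs next.

```bash
cat >> h.py <<'E'
M=np.array([.503,.0805,.185]); RB=ori(-AX,[0,-1,0])
E
python3 - <<'E'
from h import *
go(M+AX*.095,RB); go(M+AX*.062,RB)
E
```

```text
turn [ 0.008  0.042 -0.008] shift mm [-26.1 -62.6  48.8]
turn [ 0.008  0.042 -0.008] shift mm [-24.7 -62.8  81.7]
```

Call:
jog_arm(motion=[[0.008, 0.042, -0.008, -26, -63, 49, 85], [0.008, 0.042, -0.008, -26, -63, 49, 85], [0.008, 0.042, -0.008, -26, -63, 49, 85], [0.008, 0.042, -0.008, -25, -63, 82, 85], [0.008, 0.042, -0.008, -25, -63, 82, 85]])

```text
t: 5.32
eef_pos: [0.4674, 0.0792, 0.2346]
tool_rot: [0.0, 0.954, -0.001, 0.299]
contact_force: [0.7, -0.6, -0.1]
gripper_width: 0.992
grasp_force: 0.0
```

Run:
```python
from h import *
print(pose(),bot.get_obs()["q"])
go(M+AX*.062,RB)
p=cam("wrist"); save(p,"w2")
for n in("cap_grip","cap"): print(n,[(np.round(d["xy"]),round(d["score"],2)) for d in bot.tip_of(n,p)])
print(proj(p,[M,M+AX*.033,M+AX*.027,M+AX*.048+[0,.03,0],M+AX*.048-[0,.03,0]]))
```

```text
[[ 0.821 -0.002  0.571  0.467]
 [-0.002 -1.    -0.002  0.079]
 [ 0.571  0.    -0.821  0.235]
 [ 0.     0.     0.     1.   ]] [ 0.063 -0.146 -0.506  2.402  0.548  0.364 -2.498]
turn [ 0.002  0.003 -0.002] shift mm [ 0.7 -1.3 -0.9]
cap_grip [(array([318., 271.]), 0.69)]
cap [(array([319., 247.]), 0.92)]
[[316.956 249.208]
 [316.86  268.817]
 [316.879 264.827]
 [263.546 279.908]
 [370.044 279.648]]
```

View pics/w2.png

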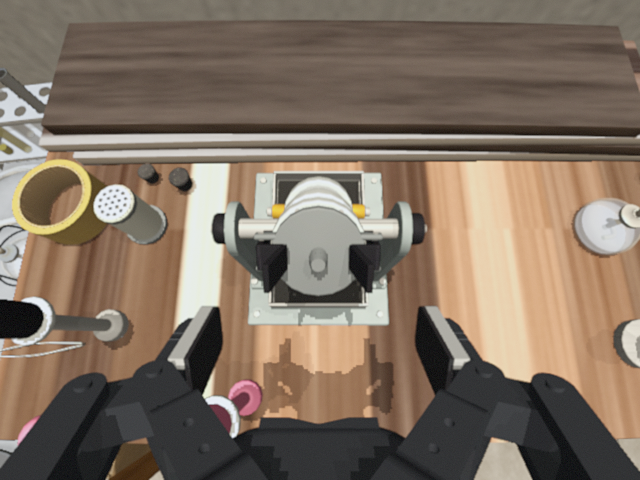

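The nozzle tip is at (318,263), and the tabs at x≈265 and 370 match the prediction and lie centred between the fingers. I'll advance 41 mm and pinch.

Call:
jog_arm(motion=[[0, 0, 0, 1.5, -1, 20, 85], [0, 0, 0, 1.5, -1, 40, 85], [0, 0, 0, 1.5, -1, 40, 40], [0, 0, 0, 1.5, -1, 40, 40], [0, 0, 0, 1.5, -1, 40, 40], [0, 0, 0, 1.5, -1, 40, 40], [0, 0, 0, 1.5, -1, 40, 40], [0, 0, 0, 1.5, -1, 40, 40]], grip_force=40)

```text
t: 6.48
eef_pos: [0.4912, 0.0817, 0.205]
tool_rot: [0.0, 0.953, -0.0, 0.302]
contact_force: [-8.2, -0.1, 7.5]
gripper_width: 0.469
grasp_force: 4.7
```

Call:
jog_arm(motion=[[0, 0, 0, 0, 0, 0, 30], [0, 0, 0, 0, 0, 0, 30], [0, 0, 0, 0, 0, 0, 30]])

```text
t: 6.85
eef_pos: [0.4914, 0.0821, 0.2058]
tool_rot: [0.0, 0.953, 0.0, 0.302]
contact_force: [-16.2, -0.7, 16.6]
gripper_width: 0.355
grasp_force: 10.9
```

Run:
```python
from h import *
p=cam("wrist"); cv2.imwrite("pics/w3.png",cv2.resize(p["pixels"][200:400,170:470,::-1],None,fx=2.6,fy=2.6))
```

```text
(no output)
```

View pics/w3.png

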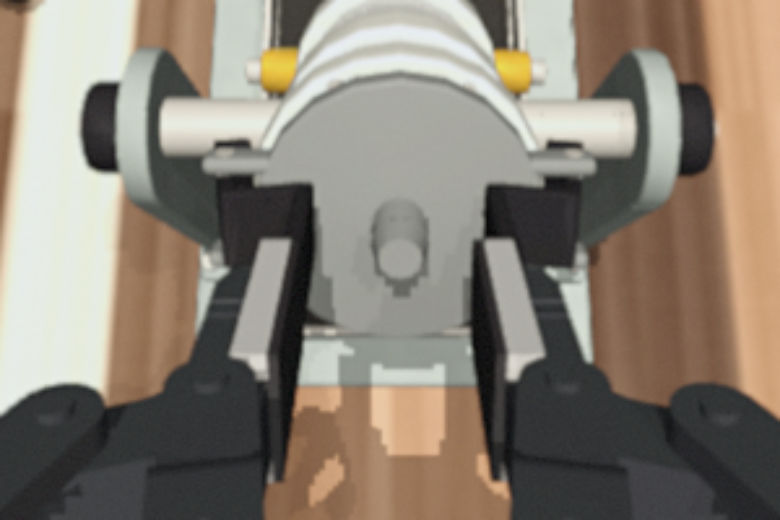

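Run:
```python
from h import *
T=pose(); print(T[:3,3]-M, (T[:3,3]-M)@AX, bot.get_obs()["joint_torque"])
p=cam("wrist")
f=lambda P:((proj(p,P)-[170,200])*2.6).astype(int)
img=cv2.resize(p["pixels"][200:400,170:470,::-1],None,fx=2.6,fy=2.6)
w=lambda v:(T@np.array([*v,1]))[:3]
for dz,c in((0,(0,0,255)),(-.02,(0,255,0)),(-.04,(255,0,0))):
  for s in(-1,1):
    q=f([w([a,s*.015,dz]) for a in(-.011,.011)]);print(dz,q.tolist());cv2.line(img,q[0].tolist(),q[1].tolist(),c,2)
X=RB[:,0]
for h,g in((.018,.024),(.03,.024),(.048,.0225),(.048,.0315)):
  for s in(-1,1):
    q=f([M+AX*h+X*a+[0,s*g,0] for a in(-.009,.009)]);print("tab",h,g,q.tolist());cv2.line(img,q[0].tolist(),q[1].tolist(),(0,255,255) if g!=.0225 else (255,0,255),1)
cv2.imwrite("pics/w3c.png",img)
```

```text
[-0.012  0.002  0.021] 0.02366625666953068 [  1.121 -13.471   1.808 -24.105   0.931  -1.142  -0.047]
0 [[315, 286], [312, 189]]
0 [[460, 286], [463, 189]]
-0.02 [[307, 342], [304, 237]]
-0.02 [[468, 342], [472, 237]]
-0.04 [[297, 412], [293, 297]]
-0.04 [[479, 412], [484, 297]]
tab 0.018 0.024 [[507, 274], [511, 197]]
tab 0.018 0.024 [[282, 274], [279, 197]]
tab 0.03 0.024 [[515, 304], [520, 224]]
tab 0.03 0.024 [[276, 304], [272, 224]]
tab 0.048 0.0225 [[520, 358], [526, 270]]
tab 0.048 0.0225 [[273, 358], [269, 270]]
tab 0.048 0.0315 [[570, 358], [577, 270]]
tab 0.048 0.0315 [[224, 358], [217, 270]]
```

View pics/w3c.png

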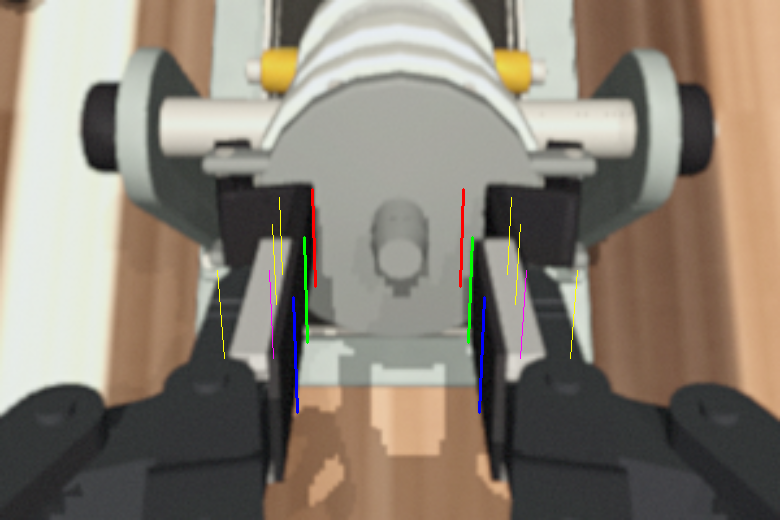

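Call:
jog_arm(motion=[[0, 0, 0, 0, 0, -4, 30], [0, 0, 0, 0, 0, -8, 30]])

```text
t: 7.2
eef_pos: [0.4868, 0.0817, 0.2113]
tool_rot: [-0.0, 0.954, -0.0, 0.301]
contact_force: [-0.0, 0.5, -0.1]
gripper_width: 0.347
grasp_force: 0.0
```

Run:
```python
from h import *
T=pose(); print((T[:3,3]-M)@AX)
p=cam("wrist")
for n in("cap","cap_grip"): print(n,[(np.round(d["xy"]),round(d["score"],2)) for d in bot.tip_of(n,p)], )
print(proj(p,[M,M+AX*.033,M+AX*.008]))
s=cam("side"); a=s["pixels"][215:315,230:350,::-1]; b=p["pixels"][220:380,220:420,::-1]
cv2.imwrite("pics/w4.png",np.hstack([cv2.resize(a,(480,400),interpolation=cv2.INTER_CUBIC),cv2.resize(b,(320,400)) if 0 else cv2.resize(b[:,:],(320,256)) if 0 else cv2.resize(b[:, 0:128],(320,400))]))
```

```text
0.030859470777905997
cap [(array([321., 273.]), 0.64)]
cap_grip [(array([323., 297.]), 0.72)]
[[320.965 270.948]
 [321.454 297.053]
 [321.07  276.546]]
```

View pics/w4.png

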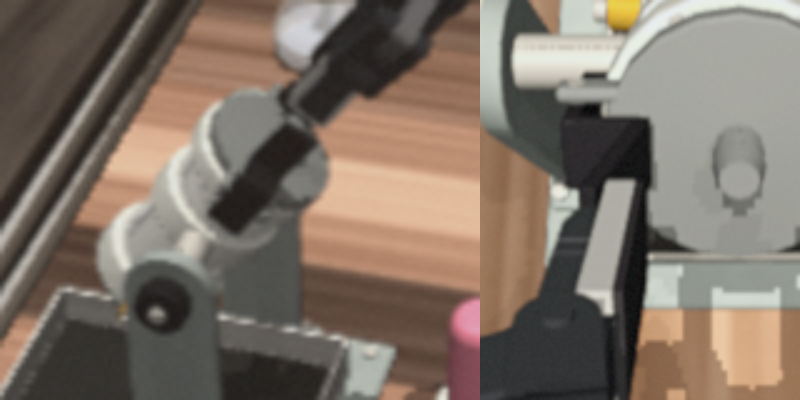

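Run:
```python
from h import *
s=cam("side"); p=cam("wrist"); T=pose(); w=lambda v:(T@np.array([*v,1]))[:3]; X=RB[:,0]
def draw(c,x0,y0,x1,y1,k):
    img=cv2.resize(c["pixels"][y0:y1,x0:x1,::-1],None,fx=k,fy=k,interpolation=cv2.INTER_CUBIC)
    def L(P,col): cv2.polylines(img,[((proj(c,P)-[x0,y0])*k).astype(int)],False,col,1)
    a=np.linspace(0,2*np.pi,60)
    L([M+.0335*(np.cos(b)*X+np.sin(b)*np.array([0,1,0])) for b in a],(0,255,255))
    for sg in(1,-1):
        L([M+AX*h+X*u+[0,sg*g,0] for h,g,u in((.018,.024,-.009),(.048,.0315,-.009),(.048,.0315,.009),(.018,.024,.009),(.018,.024,-.009))],(0,255,0))
        L([w([u,sg*.015,z]) for u,z in((-.011,0),(-.011,-.038),(.011,-.038),(.011,0),(-.011,0))],(0,0,255))
    return img
a=draw(s,255,190,345,290,6); b=draw(p,220,210,420,390,3)
cv2.imwrite("pics/a.png",a); cv2.imwrite("pics/b.png",b)
h=400; f=lambda i:cv2.resize(i,(int(i.shape[1]*h/i.shape[0]),h)); o=np.hstack([f(a),f(b)]); print(o.shape)
cv2.imwrite("pics/w5.png",o if o.shape[1]<=800 else cv2.resize(o,(800,int(h*800/o.shape[1]))))
```

```text
(400, 804, 3)
```

View pics/w5.png

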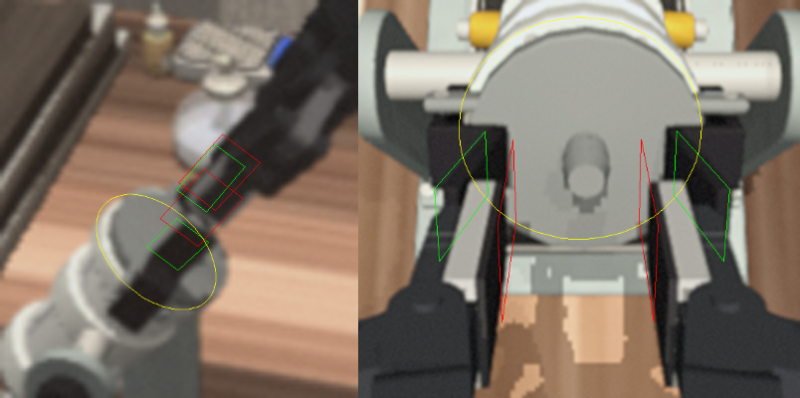

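The overlay shows the silver finger strips in front of the tabs' inner faces. So the fingers closed inside the tabs, probably because the arm lagged behind the closing. I'll back out, open, advance, settle, and only then close.

Call:
jog_arm(motion=[[0, 0, 0, -2, 1.5, -25, 30], [0, 0, 0, -2, 1.5, -48, 30], [0, 0, 0, -2, 1.5, -48, 85], [0, 0, 0, -2, 1.5, -48, 85], [0, 0, 0, -2, 1.5, -48, 85], [0, 0, 0, -2, 1.5, -48, 85], [0, 0, 0, -2, 1.5, -25, 85], [0, 0, 0, -2, 1.5, -5, 85], [0, 0, 0, -2, 1.5, 10, 85], [0, 0, 0, -2, 1.5, 10, 85]])

```text
t: 8.75
eef_pos: [0.4906, 0.0798, 0.1993]
tool_rot: [-0.0, 0.954, -0.0, 0.299]
contact_force: [0.0, -0.6, 0.2]
gripper_width: 0.995
grasp_force: 0.0
```

Run:
```python
from h import *
T=pose(); print((T[:3,3]-M)@AX, RB.T@(T[:3,3]-M), bot.get_obs()["gripper_width"],bot.get_obs()["contact_force"])
p=cam("wrist")
cv2.imwrite("pics/c.png",cv2.resize(p["pixels"][200:400,150:490,::-1],None,fx=2.3,fy=2.3))
g=p["pixels"].mean(2).astype(int)
for r in (270,285,300,315,330): print(r,[int(v) for v in g[r,170:470:6]])
```

```text
0.018787506014216436 [-0.002  0.001 -0.019] 0.9948817525803473 [ 0.04  -0.596  0.215]
270 [202, 233, 233, 232, 232, 230, 232, 166, 142, 68, 65, 66, 64, 47, 42, 40, 40, 41, 43, 165, 163, 163, 164, 165, 165, 164, 163, 163, 164, 162, 162, 163, 64, 56, 56, 38, 36, 37, 65, 63, 66, 112, 144, 106, 101, 99, 131, 174, 162, 167]
285 [221, 234, 233, 230, 232, 229, 228, 166, 118, 105, 121, 78, 66, 54, 46, 43, 34, 21, 20, 127, 160, 160, 160, 145, 136, 147, 138, 155, 161, 159, 160, 150, 20, 21, 36, 47, 44, 57, 74, 77, 95, 101, 92, 95, 103, 95, 117, 177, 163, 164]
300 [229, 234, 232, 231, 232, 229, 231, 143, 118, 108, 129, 113, 122, 156, 37, 17, 19, 20, 20, 142, 156, 158, 149, 150, 162, 161, 161, 158, 158, 158, 155, 132, 21, 23, 19, 22, 39, 90, 88, 111, 95, 104, 90, 91, 105, 94, 110, 172, 168, 165]
315 [232, 233, 233, 233, 224, 171, 170, 26, 15, 116, 134, 109, 127, 201, 40, 20, 23, 53, 57, 137, 156, 155, 156, 156, 155, 156, 156, 156, 156, 155, 149, 130, 41, 53, 22, 17, 47, 215, 93, 113, 99, 87, 21, 47, 171, 173, 101, 152, 171, 165]
330 [233, 59, 49, 173, 170, 72, 18, 20, 25, 122, 130, 112, 171, 205, 36, 26, 197, 198, 197, 197, 199, 204, 138, 146, 148, 150, 150, 148, 150, 150, 150, 210, 213, 214, 212, 25, 41, 215, 89, 109, 106, 32, 15, 22, 33, 173, 171, 110, 51, 161]
```

The fingers now stand outside the tabs: dark finger columns at about 212 and 420, tabs at 254–278 and 362–386. I'll close.

Call:
jog_arm(motion=[[0, 0, 0, 2.5, 0, -3, 85], [0, 0, 0, 2.5, 0, -3, 70], [0, 0, 0, 2.5, 0, -3, 60], [0, 0, 0, 2.5, 0, -3, 50], [0, 0, 0, 2.5, 0, -3, 44], [0, 0, 0, 2.5, 0, -3, 38], [0, 0, 0, 2.5, 0, -3, 38]], grip_force=40)

```text
t: 9.68
eef_pos: [0.4913, 0.0802, 0.2051]
tool_rot: [0.0, 0.954, -0.0, 0.301]
contact_force: [-7.6, -0.2, 8.3]
gripper_width: 0.45
grasp_force: 5.5
```

Run:
```python
from h import *
T=pose(); print(RB.T@(T[:3,3]-M))
p=cam("wrist")
g=p["pixels"].mean(2).astype(int)
for r in (270,285,300,315,330): print(r,[int(v) for v in g[r,220:425:4]])
cv2.imwrite("pics/d.png",cv2.resize(p["pixels"][200:400,150:490,::-1],None,fx=2.3,fy=2.3))
```

```text
[ 0.002  0.    -0.023]
270 [153, 138, 65, 68, 66, 63, 62, 63, 33, 30, 27, 107, 130, 98, 80, 70, 70, 158, 163, 163, 162, 162, 165, 162, 165, 165, 165, 164, 164, 163, 164, 164, 164, 163, 79, 77, 100, 130, 137, 116, 30, 24, 33, 61, 64, 66, 60, 66, 63, 146, 154, 157]
285 [116, 111, 108, 84, 75, 70, 62, 61, 44, 46, 45, 47, 45, 46, 37, 34, 25, 74, 160, 160, 160, 162, 155, 114, 139, 146, 144, 129, 159, 160, 160, 159, 150, 146, 16, 35, 35, 43, 46, 42, 47, 45, 42, 65, 66, 73, 80, 82, 101, 100, 93, 88]
300 [116, 107, 117, 127, 115, 114, 136, 170, 132, 31, 172, 170, 172, 41, 15, 23, 18, 99, 159, 157, 157, 148, 149, 108, 161, 160, 161, 156, 159, 155, 155, 150, 150, 147, 13, 20, 38, 171, 170, 171, 39, 43, 103, 162, 59, 104, 106, 96, 97, 99, 93, 89]
315 [120, 114, 130, 132, 118, 100, 59, 59, 53, 171, 169, 172, 40, 22, 19, 26, 43, 112, 153, 154, 155, 155, 154, 154, 154, 156, 149, 147, 145, 148, 147, 147, 151, 155, 69, 18, 17, 39, 170, 170, 170, 86, 49, 47, 65, 102, 109, 100, 94, 102, 98, 90]
330 [119, 116, 132, 128, 53, 53, 51, 89, 170, 168, 172, 46, 23, 19, 19, 21, 180, 179, 181, 182, 185, 145, 146, 146, 147, 145, 148, 148, 148, 149, 149, 148, 148, 194, 195, 53, 15, 12, 40, 170, 170, 170, 144, 53, 51, 47, 112, 105, 96, 102, 95, 94]
```

Run:
```python
import cv2,numpy as np
f=lambda n:cv2.imread(f"pics/{n}.png")
c=f("c");d=f("d");w3=f("w3")
def g(i):
    i=cv2.convertScaleAbs(i,alpha=2.2,beta=0); return cv2.resize(i,(400,300),interpolation=cv2.INTER_CUBIC)
w2=f("w2")[220:320,240:400]
# c,d crops: origin(150,200) k2.3 ; take px 230..330 x 240..340 (left tab zoom)
z=lambda i,x0,y0,x1,y1:i[int((y0-200)*2.3):int((y1-200)*2.3),int((x0-150)*2.3):int((x1-150)*2.3)]
cv2.imwrite("pics/m.png",np.vstack([np.hstack([g(w2),g(z(c,200,235,330,335))]),np.hstack([g(z(d,200,235,330,335)),g(z(d,310,235,440,335))])]))
```

```text
(no output)
```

View pics/m.png

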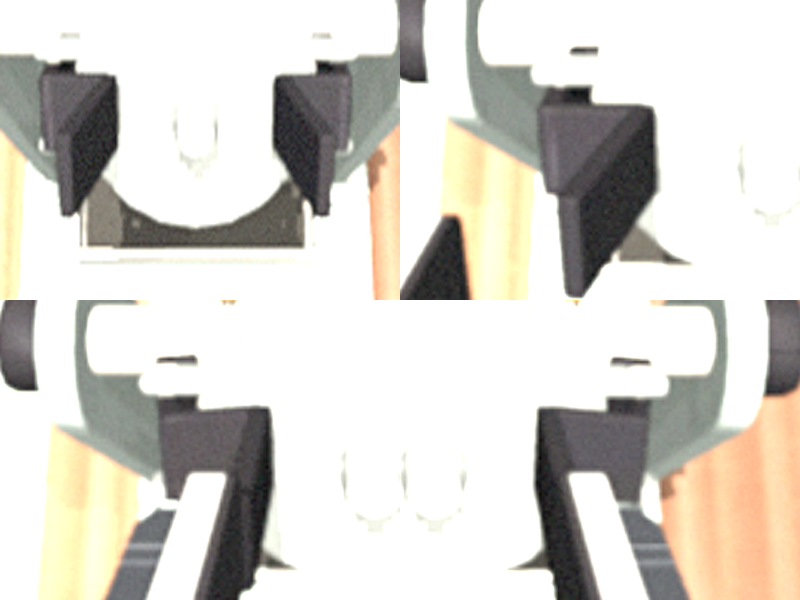

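The bottom views show the tabs pinched between the pads, where at rest (top views) they lean out. I'll close further and raise slightly to take off the push.

Call:
jog_arm(motion=[[0, 0, 0, 0, 0, -2, 34], [0, 0, 0, 0, 0, -4, 28], [0, 0, 0, 0, 0, -4, 22], [0, 0, 0, 0, 0, -4, 22]], grip_force=60)

```text
t: 10.22
eef_pos: [0.4889, 0.0799, 0.2077]
tool_rot: [-0.0, 0.954, -0.0, 0.3]
contact_force: [-0.2, 0.1, 0.4]
gripper_width: 0.26
grasp_force: 0.0
```

Run:
```python
from h import *
T=pose(); print(RB.T@(T[:3,3]-M))
p=cam("wrist")
g=p["pixels"].mean(2).astype(int)
for r in (270,285,300,315,330): print(r,[int(v) for v in g[r,220:425:4]])
cv2.imwrite("pics/e.png",p["pixels"][:,:,::-1])
```

```text
[ 0.002  0.001 -0.027]
270 [138, 143, 64, 65, 65, 63, 60, 47, 44, 43, 47, 53, 45, 42, 39, 40, 146, 161, 163, 162, 163, 162, 163, 164, 165, 163, 163, 163, 163, 164, 163, 162, 161, 161, 145, 44, 46, 47, 51, 40, 40, 41, 43, 47, 63, 65, 62, 66, 97, 140, 143, 101]
285 [116, 109, 108, 127, 91, 76, 68, 50, 45, 42, 44, 33, 33, 25, 20, 21, 66, 161, 159, 159, 160, 159, 151, 121, 142, 146, 139, 126, 158, 160, 159, 159, 159, 151, 83, 18, 23, 28, 34, 42, 47, 45, 45, 50, 74, 78, 95, 93, 103, 98, 92, 91]
300 [118, 109, 114, 129, 117, 114, 130, 199, 178, 44, 40, 16, 21, 23, 25, 170, 170, 170, 38, 152, 158, 149, 148, 148, 158, 162, 158, 108, 156, 156, 159, 25, 133, 170, 171, 96, 24, 23, 23, 26, 34, 47, 167, 162, 92, 108, 106, 93, 101, 96, 90, 88]
315 [120, 115, 128, 132, 115, 115, 154, 199, 200, 44, 62, 72, 74, 66, 172, 170, 171, 44, 17, 110, 111, 121, 153, 145, 147, 147, 146, 148, 152, 154, 151, 15, 44, 174, 171, 171, 82, 69, 70, 69, 44, 42, 214, 208, 90, 103, 111, 99, 94, 100, 95, 93]
330 [118, 113, 130, 127, 117, 120, 179, 193, 223, 82, 52, 56, 46, 171, 171, 170, 147, 44, 21, 198, 143, 145, 147, 145, 147, 149, 147, 147, 148, 149, 151, 14, 31, 85, 170, 170, 171, 48, 50, 51, 46, 159, 213, 214, 83, 103, 112, 104, 98, 101, 96, 95]
```

The fingers slid over the tab tops again. The image rows put the real fingertips about 20 mm farther back than I assumed (tip at about h=47), so the grip was only on the flare. I'll back out, open, and go about 15 mm deeper.

Call:
jog_arm(motion=[[0, 0, 0, -1, -0.5, -33, 22], [0, 0, 0, -1, -0.5, -33, 85], [0, 0, 0, -1, -0.5, -33, 85], [0, 0, 0, -1, -0.5, -33, 85], [0, 0, 0, -1, -0.5, -10, 85], [0, 0, 0, -1, -0.5, 8, 85], [0, 0, 0, -1, -0.5, 14, 85], [0, 0, 0, -1, -0.5, 18, 85], [0, 0, 0, -1, -0.5, 18, 85]])

```text
t: 11.4
eef_pos: [0.4984, 0.0806, 0.1915]
tool_rot: [-0.0, 0.954, -0.0, 0.3]
contact_force: [0.8, 0.3, -0.5]
gripper_width: 0.999
grasp_force: 0.0
```

Call:
jog_arm(motion=[[0, 0, 0, 0, 0, 0, 70], [0, 0, 0, 0, 0, 0, 58], [0, 0, 0, 0, 0, 0, 52], [0, 0, 0, 0, 0, 0, 46], [0, 0, 0, 0, 0, 0, 46]], grip_force=40)

```text
t: 12.02
eef_pos: [0.4986, 0.0806, 0.1928]
tool_rot: [-0.0, 0.954, -0.0, 0.301]
contact_force: [-2.7, -0.6, 4.3]
gripper_width: 0.542
grasp_force: 4.3
```

Run:
```python
from h import *
T=pose(); print(RB.T@(T[:3,3]-M))
p=cam("wrist")
g=p["pixels"].mean(2).astype(int)
for r in (270,285,300,315,330): print(r,[int(v) for v in g[r,220:425:4]])
save(p,"e2")
```

```text
[ 0.001 -0.    -0.009]
270 [61, 65, 66, 59, 59, 167, 167, 169, 167, 170, 169, 168, 162, 163, 162, 163, 162, 163, 164, 162, 163, 163, 164, 164, 164, 164, 164, 164, 163, 163, 163, 163, 163, 163, 163, 162, 162, 162, 163, 173, 173, 173, 174, 173, 173, 156, 61, 62, 60, 63, 67, 166]
285 [97, 69, 65, 67, 65, 59, 45, 50, 47, 49, 47, 41, 45, 43, 35, 28, 157, 161, 160, 161, 163, 163, 163, 162, 156, 155, 159, 161, 162, 161, 161, 160, 161, 153, 19, 34, 36, 44, 46, 45, 42, 45, 47, 53, 65, 67, 65, 66, 61, 66, 91, 96]
300 [108, 106, 125, 118, 107, 117, 86, 47, 170, 168, 168, 39, 24, 34, 33, 16, 92, 158, 159, 158, 159, 154, 115, 130, 143, 146, 141, 127, 124, 158, 158, 157, 149, 151, 5, 24, 35, 27, 34, 129, 169, 170, 115, 47, 75, 66, 108, 101, 94, 96, 98, 93]
315 [115, 121, 134, 58, 52, 50, 150, 170, 168, 134, 36, 25, 52, 39, 14, 19, 110, 157, 154, 156, 154, 149, 147, 147, 160, 159, 160, 134, 155, 154, 147, 147, 150, 148, 51, 13, 31, 57, 35, 28, 91, 170, 169, 167, 48, 50, 50, 109, 99, 98, 102, 94]
330 [114, 105, 51, 51, 44, 171, 169, 170, 101, 30, 24, 18, 44, 40, 15, 99, 104, 156, 155, 155, 155, 155, 155, 154, 154, 155, 153, 154, 146, 147, 146, 146, 146, 146, 86, 16, 35, 45, 24, 23, 20, 56, 170, 168, 170, 84, 53, 50, 62, 95, 99, 96]
```

Call:
jog_arm(motion=[[0, 0, 0, 0, 0, 0, 42], [0, 0, 0, 0, 0, -1, 38], [0, 0, 0, 0, 0, -2, 36], [0, 0, 0, 0, 0, -2, 36]], grip_force=40)

```text
t: 12.58
eef_pos: [0.4975, 0.0803, 0.1942]
tool_rot: [-0.0, 0.954, -0.001, 0.301]
contact_force: [0.8, -2.1, 0.7]
gripper_width: 0.495
grasp_force: 41.4
```

The pads stopped at 42 mm with 41 N, so the tabs are pinched home. Now I'll pull.

Call:
jog_arm(motion=[[0, 0, 0, 0, 0, -5, 36], [0, 0, 0, 0, 0, -12, 36], [0, 0, 0, 0, 0, -24, 36], [0, 0, 0, 0, 0, -40, 36], [0, 0, 0, 0, 0, -52, 36], [0, 0, 0, 0, 0, -52, 36]])

```text
t: 13.32
eef_pos: [0.4676, 0.0809, 0.2374]
tool_rot: [-0.0, 0.954, -0.0, 0.301]
contact_force: [0.4, 0.5, -1.0]
gripper_width: 0.498
grasp_force: 41.4
```

Run:
```python
from h import *
T=pose(); print(RB.T@(T[:3,3]-M)); 
p=cam("wrist");s=cam("side")
for n in("cap","cap_grip"): print(n,[(np.round(d["xy"]),round(d["score"],2)) for d in bot.tip_of(n,p)],[(np.round(d["xy"]),round(d["score"],2)) for d in bot.tip_of(n,s)],"if stayed",proj(p,[M]),proj(s,[M]),"if came",proj(p,[M+AX*.05]),proj(s,[M+AX*.05]))
g=p["pixels"].mean(2).astype(int)
for r in (270,285,300,315,330): print(r,[int(v) for v in g[r,220:425:4]])
save(p,"e3")
print("next: upright over placing spot"); go([.47,-.08,.25],ori([0,0,-1],[0,-1,0]))
```

```text
[ 0.001 -0.    -0.063]
cap [(array([321., 286.]), 0.79)] [(array([310., 237.]), 0.85)] if stayed [[319.536 250.753]] [[294.472 253.116]] if came [[319.838 282.558]] [[308.81  237.603]]
cap_grip [(array([319., 318.]), 0.82)] [(array([323., 226.]), 0.59)] if stayed [[319.536 250.753]] [[294.472 253.116]] if came [[319.838 282.558]] [[308.81  237.603]]
270 [224, 151, 120, 112, 110, 167, 168, 168, 170, 170, 171, 161, 162, 163, 163, 163, 163, 163, 162, 163, 164, 164, 165, 164, 164, 165, 164, 164, 163, 163, 163, 164, 163, 164, 164, 163, 163, 161, 164, 172, 173, 173, 173, 172, 172, 105, 98, 97, 93, 89, 104, 102]
285 [225, 132, 120, 109, 112, 128, 63, 53, 48, 47, 45, 40, 42, 44, 28, 30, 122, 161, 161, 162, 161, 163, 162, 161, 155, 154, 159, 161, 161, 162, 162, 161, 160, 152, 26, 34, 43, 44, 45, 44, 46, 47, 49, 48, 109, 99, 97, 101, 92, 89, 98, 102]
300 [208, 125, 121, 113, 127, 132, 109, 45, 43, 170, 171, 173, 40, 23, 36, 8, 84, 159, 158, 158, 159, 152, 108, 133, 144, 143, 135, 119, 159, 157, 159, 149, 150, 112, 16, 34, 24, 34, 152, 170, 170, 84, 45, 72, 111, 103, 94, 101, 95, 90, 94, 103]
315 [181, 126, 118, 111, 67, 50, 52, 106, 170, 170, 168, 41, 22, 55, 37, 8, 111, 157, 156, 156, 154, 147, 140, 158, 161, 159, 162, 111, 158, 147, 149, 149, 148, 114, 13, 22, 50, 32, 35, 135, 170, 169, 155, 49, 50, 52, 100, 102, 96, 95, 92, 104]
330 [147, 125, 115, 50, 49, 49, 163, 169, 170, 166, 41, 22, 20, 45, 37, 63, 110, 150, 155, 155, 155, 154, 154, 154, 154, 155, 154, 146, 146, 145, 148, 147, 147, 111, 102, 29, 43, 29, 21, 32, 121, 171, 170, 171, 48, 51, 52, 82, 97, 94, 94, 104]
next: upright over placing spot
turn [-0.001 -0.609 -0.001] shift mm [ 10.1 160.5  -9.9]
```

Run:
```python
from h import *
RD=ori([0,0,-1],[0,-1,0])
go([.468,.08,.29],RB);go([.50,-.12,.26],RD)
```

```text
turn [-0.     0.002 -0.001] shift mm [ 31.2   0.5 -43.8]
turn [-0.001 -0.609 -0.001] shift mm [ 40.4 200.5  -1. ]
```

Call:
jog_arm(motion=[[0, 0, 0, 31, 0, -44, 36], [0, -0.609, 0, 40, 200, -1, 36], [0, -0.609, 0, 40, 200, -1, 36], [0, -0.609, 0, 40, 200, -1, 36], [0, -0.609, 0, 40, 200, -1, 36], [0, -0.609, 0, 40, 200, -1, 36], [0, -0.609, 0, 40, 200, -1, 36]])

```text
t: 14.5
eef_pos: [0.4994, -0.1187, 0.2598]
tool_rot: [-0.0, 1.0, 0.0, 0.0]
contact_force: [-0.5, -0.4, -1.4]
gripper_width: 0.499
grasp_force: 41.4
```

Run:
```python
from h import *
RD=ori([0,0,-1],[0,-1,0]); print(pose(),bot.get_obs()["q"])
go([.50,-.12,.055],RD);go([.50,-.12,.04],RD);go([.50,-.12,.032],RD)
```

```text
[[ 1.     0.     0.001  0.499]
 [ 0.    -1.     0.001 -0.119]
 [ 0.001 -0.001 -1.     0.26 ]
 [ 0.     0.     0.     1.   ]] [ 0.162  0.165 -0.056  1.874  0.009  1.103 -1.468]
turn [-0.001 -0.001  0.   ] shift mm [  0.5   1.4 204.8]
turn [-0.001 -0.001  0.   ] shift mm [  0.4   1.5 219.8]
turn [-0.001 -0.001  0.   ] shift mm [  0.4   1.5 227.8]
```

Call:
jog_arm(motion=[[0, 0, 0, 0, 0, 60, 36], [0, 0, 0, 0, 0, 120, 36], [0, 0, 0, 0, 0, 180, 36], [0, 0, 0, 0, 0, 210, 36], [0, 0, 0, 0, 0, 220, 36], [0, 0, 0, 0, 0, 224, 36], [0, 0, 0, 0, 0, 227, 36], [0, 0, 0, 0, 0, 227, 36]])

```text
t: 15.5
eef_pos: [0.5008, -0.1194, 0.0344]
tool_rot: [-0.0, 1.0, -0.0, 0.002]
contact_force: [0.2, -1.2, -2.3]
gripper_width: 0.495
grasp_force: 41.5
```

Call:
jog_arm(motion=[[0, 0, 0, 0, 0, 1, 36], [0, 0, 0, 0, 0, 2.5, 36], [0, 0, 0, 0, 0, 2.5, 36]])

```text
t: 15.88
eef_pos: [0.5, -0.1194, 0.0309]
tool_rot: [-0.0, 1.0, -0.0, 0.001]
contact_force: [-1.0, 0.1, -1.1]
gripper_width: 0.496
grasp_force: 41.5
```

Call:
jog_arm(motion=[[0, 0, 0, 0, 0, 1.5, 36], [0, 0, 0, 0, 0, 3, 36], [0, 0, 0, 0, 0, 3, 36]])

```text
t: 16.25
eef_pos: [0.5, -0.1193, 0.0278]
tool_rot: [-0.0, 1.0, -0.0, 0.001]
contact_force: [-0.4, 0.5, -0.2]
gripper_width: 0.496
grasp_force: 41.4
```

Call:
jog_arm(motion=[[0, 0, 0, 0, 0, 1.5, 36], [0, 0, 0, 0, 0, 3, 36], [0, 0, 0, 0, 0, 3, 36]])

```text
t: 16.62
eef_pos: [0.5006, -0.1193, 0.0274]
tool_rot: [-0.0, 1.0, -0.0, 0.001]
contact_force: [-8.6, 3.0, 29.1]
gripper_width: 0.492
grasp_force: 39.8
```

Contact with the top at z≈0.0275. I'll ease off, open and retract.

Call:
jog_arm(motion=[[0, 0, 0, 0, 0, -2.5, 36], [0, 0, 0, 0, 0, -2.5, 50], [0, 0, 0, 0, 0, -2.5, 66], [0, 0, 0, 0, 0, -2.5, 85], [0, 0, 0, 0, 0, -2.5, 85], [0, 0, 0, 0, 0, -2.5, 85], [0, 0, 0, 0, 0, -30, 85], [0, 0, 0, 0, 0, -90, 85], [0, 0, 0, 0, 0, -150, 85], [0, 0, 0, 0, 0, -210, 85]])

```text
t: 17.88
eef_pos: [0.4993, -0.1194, 0.2369]
tool_rot: [-0.0, 1.0, -0.0, 0.001]
contact_force: [1.7, 0.1, 0.0]
gripper_width: 0.992
grasp_force: 0.0
```

Run:
```python
from h import *
P={n:cam(n) for n in("wrist","side","top")}
for n in("cap","cap_grip"):
    L={k:bot.tip_of(n,P[k]) for k in P}
    print(n,{k:[(np.round(d["xy"]),round(d["score"],2)) for d in L[k][:2]] for k in L})
    rs=[ray(P[k],L[k][0]["xy"]) for k in L if L[k]]
    print(tri(rs))
print(proj(P["wrist"],[[.5,-.119,.02],[.5,-.119,.053]]),proj(P["side"],[[.5,-.119,.02],[.5,-.119,.053]]))
save(P["wrist"],"f")
for n in("plunger_grip","plunger_foot"):
    for k in("side","top"): print(n,k,[(np.round(d["xy"]),round(d["score"],2)) for d in bot.tip_of(n,P[k])[:4]])
print(proj(P["side"],[[.456,.318,0],[.456,.318,.155]]),proj(P["top"],[[.456,.318,0],[.456,.318,.155]]))
```

```text
cap {'wrist': [(array([318., 204.]), 0.76)], 'side': [(array([322., 263.]), 0.87)], 'top': [(array([348., 240.]), 0.81)]}
(array([ 0.494, -0.119,  0.015]), [np.float64(0.0009759762788490463), np.float64(0.004611428608656648), np.float64(0.005297291415394522)])
cap_grip {'wrist': [(array([317., 211.]), 0.85), (array([318., 202.]), 0.53)], 'side': [(array([325., 248.]), 0.63), (array([366., 231.]), 0.35)], 'top': [(array([351., 239.]), 0.83)]}
(array([ 0.493, -0.121,  0.056]), [np.float64(0.005588670976610507), np.float64(0.002383182217522408), np.float64(0.006461230186429985)])
[[318.43  200.5  ]
 [318.437 207.528]] [[321.947 260.919]
 [322.007 249.678]]
plunger_grip side [(array([350., 304.]), 0.73), (array([276., 362.]), 0.6), (array([335., 343.]), 0.56)]
plunger_grip top [(array([223., 283.]), 0.92), (array([148., 248.]), 0.87), (array([419., 269.]), 0.61), (array([175., 287.]), 0.58)]
plunger_foot side [(array([349., 366.]), 0.9), (array([284., 426.]), 0.8), (array([332., 408.]), 0.71), (array([220., 403.]), 0.45)]
plunger_foot top [(array([190., 285.]), 0.87), (array([230., 288.]), 0.67), (array([165., 254.]), 0.55), (array([165., 255.]), 0.45)]
[[282.969 423.823]
 [279.322 361.219]] [[167.031 253.056]
 [148.342 246.357]]
```

The cap stands upright at (0.50, -0.12). For the plunger I'll grip its handle with the tool tilted 40° back, which keeps the insertion within reach. I'll move to a standoff now.

```bash
cat >> h.py <<'E'
r=np.radians
def tilt(a): # tool z tilted forward (+) by a deg, y=-world y
    return ori([np.sin(r(a)),0,-np.cos(r(a))],[0,-1,0])
E
python3 - <<'E'
from h import *
RT=tilt(-40); g=np.array([.456,.318,.155])
go([.53,.1,.36],RT); go(g+RT[:,2]*(.022-.12),RT); print(g+RT[:,2]*(.022-.12))
P={n:cam(n) for n in("side","top")}
for a,b in(((335,409),(190,285)),((349,366),(230,288)),((335,343),(175,287))): print(tri([ray(P["side"],a),ray(P["top"],b)]))
E
```

```text
turn [-0.001 -0.698 -0.   ] shift mm [  30.5 -219.5 -125.6]
turn [-0.001 -0.698 -0.   ] shift mm [  19.4 -437.4    4.5]
[0.519 0.318 0.23 ]
(array([ 0.379,  0.261, -0.007]), [np.float64(0.0008109636814497231), np.float64(0.000810963681449714)])
(array([ 0.373,  0.163, -0.   ]), [np.float64(0.00028847700824192714), np.float64(0.000288477008241977)])
(array([0.376, 0.259, 0.156]), [np.float64(0.00555140238979246), np.float64(0.0055514023897924175)])
```

Call:
jog_arm(motion=[[0, -0.698, 0, 30, -220, -125, 85], [0, -0.698, 0, 30, -220, -125, 85], [0, -0.698, 0, 30, -220, -125, 85], [0, -0.698, 0, 30, -220, -125, 85], [0, -0.698, 0, 19, -437, 4, 85], [0, -0.698, 0, 19, -437, 4, 85], [0, -0.698, 0, 19, -437, 4, 85], [0, -0.698, 0, 19, -437, 4, 85], [0, -0.698, 0, 19, -437, 4, 85], [0, -0.698, 0, 19, -437, 4, 85]])

```text
t: 19.88
eef_pos: [0.5188, 0.3175, 0.2306]
tool_rot: [0.0, 0.94, 0.0, -0.342]
contact_force: [-0.0, -0.6, 0.4]
gripper_width: 0.998
grasp_force: 0.0
```

Run:
```python
from h import *
print(pose()[:3,3],bot.get_obs()["q"])
P={n:cam(n) for n in("wrist","side","top")}
g=np.array([.456,.318,.155])
exp={k:proj(P[k],[g,g*[1,1,0]]) for k in P}
for i,n in enumerate(("plunger_grip","plunger_foot")):
    rs=[];used=[]
    for k in P:
        L=bot.tip_of(n,P[k]); print(n,k,exp[k][i],[(np.round(d["xy"]),round(d["score"],2)) for d in L[:4]])
        L=[d for d in L if np.hypot(*(np.array(d["xy"])-exp[k][i]))<(60 if k=="wrist" else 12)]
        if L: rs.append(ray(P[k],L[0]["xy"]));used.append(k)
    print(used,tri(rs) if len(rs)>1 else "")
save(P["wrist"],"g")
```

```text
[0.519 0.317 0.231] [-0.369  0.761 -0.206  1.208 -0.213  1.785 -2.114]
plunger_grip wrist [318.376 232.238] [(array([308., 232.]), 0.97), (array([473., 273.]), 0.86), (array([377., 274.]), 0.63)]
plunger_grip side [279.322 361.219] [(array([278., 365.]), 0.78), (array([352., 301.]), 0.78), (array([334., 342.]), 0.68), (array([323., 251.]), 0.42)]
plunger_grip top [148.342 246.357] [(array([260., 204.]), 0.59), (array([149., 247.]), 0.54)]
['wrist', 'side', 'top'] (array([0.455, 0.322, 0.152]), [np.float64(0.00456681431005355), np.float64(0.0025193087739885617), np.float64(0.005556412813188167)])
plunger_foot wrist [318.22  106.177] [(array([446., 157.]), 0.86), (array([369., 156.]), 0.74), (array([312., 107.]), 0.72)]
plunger_foot side [282.969 423.823] [(array([334., 408.]), 0.98), (array([282., 421.]), 0.91)]
plunger_foot top [167.031 253.056] [(array([261., 225.]), 0.75), (array([167., 255.]), 0.74)]
['wrist', 'side', 'top'] (array([0.455, 0.32 , 0.003]), [np.float64(0.005543551796190015), np.float64(0.0041964200091968275), np.float64(0.005454235667639202)])
```

Run:
```python
from h import *
im=cv2.imread("pics/g.png"); g=im.mean(2).astype(int)
for r in(200,215,230,245,260): 
    m=np.where(g[r,270:350]<75)[0]+270; print(r,m.min() if len(m) else 0,m.max() if len(m) else 0,len(m))
p=cam("wrist")
for y in(.318,.320,.322,.324,.326): print(y,proj(p,[[.456,y,.155],[.456,y-.015,.155],[.456,y+.015,.155],[.456,y,0]]).round(0).tolist())
```

```text
200 300 325 26
215 296 329 34
230 296 329 34
245 295 330 36
260 298 326 29
0.318 [[318.0, 232.0], [337.0, 232.0], [299.0, 232.0], [318.0, 106.0]]
0.32 [[316.0, 232.0], [334.0, 232.0], [297.0, 232.0], [316.0, 106.0]]
0.322 [[313.0, 232.0], [332.0, 232.0], [295.0, 232.0], [314.0, 106.0]]
0.324 [[311.0, 232.0], [329.0, 232.0], [292.0, 232.0], [312.0, 106.0]]
0.326 [[308.0, 232.0], [327.0, 232.0], [290.0, 232.0], [310.0, 106.0]]
```

Run:
```python
from h import *
RT=tilt(-40); g=np.array([.455,.3225,.157])
go(g+RT[:,2]*.025,RT)
```

```text
turn [-0.001 -0.002 -0.   ] shift mm [ -1.5  -5.2 123.3]
```

Call:
jog_arm(motion=[[0, 0, 0, -1.5, -5, 40, 85], [0, 0, 0, -1.5, -5, 80, 85], [0, 0, 0, -1.5, -5, 110, 85], [0, 0, 0, -1.5, -5, 123, 85], [0, 0, 0, -1.5, -5, 123, 85]])

```text
t: 21.0
eef_pos: [0.4387, 0.3226, 0.1378]
tool_rot: [-0.0, 0.94, -0.0, -0.342]
contact_force: [0.1, 0.4, -0.2]
gripper_width: 0.996
grasp_force: 0.0
```

Call:
jog_arm(motion=[[0, 0, 0, 0, 0, 0, 60], [0, 0, 0, 0, 0, 0, 44], [0, 0, 0, 0, 0, 0, 34], [0, 0, 0, 0, 0, 0, 24], [0, 0, 0, 0, 0, 0, 20], [0, 0, 0, 0, 0, 0, 20]], grip_force=100)

```text
t: 21.75
eef_pos: [0.4391, 0.3227, 0.1385]
tool_rot: [-0.001, 0.94, -0.0, -0.341]
contact_force: [0.8, -0.6, 5.9]
gripper_width: 0.315
grasp_force: 98.1
```

Run:
```python
from h import *
T=pose(); F=np.eye(4);F[:3,3]=[.455,.3225,0]
G=np.linalg.inv(T)@F; np.save("G.npy",G); print(G)
def tgt(foot):  # tool pose for plunger along AX with foot at given point
    P=np.eye(4);P[:3,:3]=np.stack([np.array([np.cos(r(35)),0,np.sin(r(35))]),[0,1,0],AX],1);P[:3,3]=foot
    return P@np.linalg.inv(G)
U=np.eye(4);U[:3,3]=[.5,.28,.24];V=U@np.linalg.inv(G); print("lift",V[:3,3]); go(V[:3,3],V[:3,:3],T)
W=tgt(M+AX*.06); print(W[:3,3]); go(W[:3,3],W[:3,:3],V)
```

```text
[[ 0.767  0.    -0.641  0.101]
 [-0.001 -1.    -0.001  0.   ]
 [-0.641  0.001 -0.767  0.096]
 [ 0.     0.     0.     1.   ]]
lift [0.484 0.28  0.379]
turn [ 0. -0. -0.] shift mm [-119.4   42.2 -213.1]
[0.376 0.081 0.338]
turn [-0.     0.611 -0.001] shift mm [-57.2 199.6  99.7]
```

Call:
jog_arm(motion=[[0, 0, 0, -38, 0, -46, 20], [0, 0, 0, -77, 0, -92, 20], [0, 0, 0, -115, 0, -138, 20], [0, 0, 0, -119, 42, -213, 20], [0, 0, 0, -119, 42, -213, 20], [0, 0, 0, -119, 42, -213, 20], [0, 0, 0, -119, 42, -213, 20]])

```text
t: 22.62
eef_pos: [0.4743, 0.2817, 0.3635]
tool_rot: [-0.006, 0.942, -0.002, -0.335]
contact_force: [-0.6, -0.1, -3.6]
gripper_width: 0.313
grasp_force: 99.5
```

Call:
jog_arm(motion=[[0, 0.611, 0, -57, 200, 100, 20], [0, 0.611, 0, -57, 200, 100, 20], [0, 0.611, 0, -57, 200, 100, 20], [0, 0.611, 0, -57, 200, 100, 20], [0, 0.611, 0, -57, 200, 100, 20], [0, 0.611, 0, -57, 200, 100, 20]])

```text
t: 23.38
eef_pos: [0.3655, 0.0839, 0.3207]
tool_rot: [-0.006, 0.999, -0.003, -0.036]
contact_force: [1.1, 1.0, -3.0]
gripper_width: 0.31
grasp_force: 99.7
```

Run:
```python
from h import *
T=pose(); G=np.load("G.npy"); H=T@G; print(T[:3,3],H[:3,3],H[:3,2],bot.get_obs()["q"])
MB=np.eye(4);MB[:3,:3]=np.stack([np.array([np.cos(r(35)),0,np.sin(r(35))]),[0,1,0],AX],1);MB[:3,3]=M
print("foot in barrel",(np.linalg.inv(MB)@H)[:3,3])
P={n:cam(n) for n in("wrist","side","top")}
E={"plunger_foot":H[:3,3],"plunger_grip":H[:3,3]+H[:3,2]*.155,"barrel":M,"barrel_lower":M-AX*.105}
for n in E:
    rs=[]
    for k in P:
        e=proj(P[k],[E[n]])[0]; L=bot.tip_of(n,P[k]); print(n,k,e.round(0),[(np.round(d["xy"]),round(d["score"],2)) for d in L[:3]])
        L=[d for d in L if np.hypot(*(np.array(d["xy"])-e))<25]
        if L: rs.append(ray(P[k],L[0]["xy"]))
    if len(rs)>1: x,e=tri(rs); print("   ",x,np.round(e,3),"barrel frame",(np.linalg.inv(MB)@np.array([*x,1]))[:3])
for k in P: save(P[k],"h_"+k)
```

```text
[0.365 0.084 0.321] [0.459 0.084 0.218] [-0.585 -0.004  0.811] [ 0.243 -0.07  -0.556  1.977 -0.073  1.29  -1.865]
foot in barrel [-0.017  0.003  0.052]
plunger_foot wrist [320.  99.] [(array([265., 157.]), 0.87), (array([316., 101.]), 0.64), (array([200., 155.]), 0.63)]
plunger_foot side [316. 244.] [(array([316., 245.]), 0.94), (array([335., 408.]), 0.85), (array([349., 368.]), 0.74)]
plunger_foot top [255. 242.] []
    [0.458 0.087 0.216] [0. 0.] barrel frame [-0.019  0.006  0.051]
plunger_grip wrist [320. 312.] [(array([239., 186.]), 0.95), (array([320., 307.]), 0.81), (array([139., 190.]), 0.56)]
plunger_grip side [369. 190.] [(array([338., 344.]), 0.82), (array([349., 305.]), 0.81), (array([366., 190.]), 0.7)]
plunger_grip top [248. 286.] [(array([422., 270.]), 0.66), (array([178., 286.]), 0.49)]
    [0.373 0.084 0.343] [0.001 0.001] barrel frame [-0.016  0.004  0.204]
barrel wrist [324.  35.] [(array([326.,  30.]), 0.89), (array([318., 101.]), 0.46)]
barrel side [294. 253.] [(array([294., 257.]), 0.94)]
barrel top [259. 223.] [(array([258., 225.]), 0.81), (array([423., 270.]), 0.32)]
    [0.504 0.08  0.177] [0.003 0.001 0.004] barrel frame [-0.004 -0.    -0.008]
barrel_lower wrist [324. -24.] []
barrel_lower side [267. 283.] [(array([271., 286.]), 0.88)]
barrel_lower top [262. 203.] [(array([261., 205.]), 0.97), (array([348., 238.]), 0.32)]
    [0.557 0.083 0.094] [0.003 0.003] barrel frame [-0.008  0.003 -0.106]
```

```bash
cat >> h.py <<'E'
XB=np.array([np.cos(r(35)),0,np.sin(r(35))])
M2=M+XB*.0015+AX*.002-[0,.0005,0]
MB=np.eye(4);MB[:3,:3]=np.stack([XB,[0,1,0],AX],1);MB[:3,3]=M2
def tgt(x,y,h):
    G=np.load("G.npy"); P=MB.copy(); P[:3,3]=M2+XB*x+AX*h+[0,y,0]; return P@np.linalg.inv(G)
def foot(): return (np.linalg.inv(MB)@pose()@np.load("G.npy"))
E
python3 - <<'E'
from h import *
for h in(.03,.012): W=tgt(0,-.001,h); go(W[:3,3],W[:3,:3])
E
```

```text
turn [-0.01  -0.014 -0.008] shift mm [27.7  3.4  2.4]
turn [-0.01  -0.014 -0.008] shift mm [39.1  3.4 16.4]
```

Call:
jog_arm(motion=[[-0.01, -0.014, -0.008, 28, 3.4, 2.4, 20], [-0.01, -0.014, -0.008, 39, 3.4, 16.4, 20], [-0.01, -0.014, -0.008, 39, 3.4, 16.4, 20], [-0.01, -0.014, -0.008, 39, 3.4, 16.4, 20]])

```text
t: 24.62
eef_pos: [0.4029, 0.0794, 0.3015]
tool_rot: [-0.0, 0.999, 0.0, -0.043]
contact_force: [-1.3, -0.2, -1.8]
gripper_width: 0.311
grasp_force: 99.9
```

Run:
```python
from h import *
H=foot(); print(H[:3,3],H[:3,2],bot.get_obs()["contact_force"])
p=cam("wrist"); save(p,"i"); 
print("pred foot",proj(p,[(MB@H)[:3,3]]),"mouth",proj(p,[M2]))
for n in("plunger_foot","barrel","plunger_grip"): print(n,[(np.round(d["xy"]),round(d["score"],2)) for d in bot.tip_of(n,p)[:3]])
g=p["pixels"].astype(int).mean(2).astype(int)
for rr in(50,60,70,80,90,100,110,120,130): print(rr,[int(v) for v in g[rr,250:390:4]])
print(proj(p,[M2+XB*.0335*np.cos(a)+np.array([0,.0335*np.sin(a),0]) for a in np.arange(0,6.28,.785)]).round(0).tolist())
W=tgt(0,-.001,-.03); go(W[:3,3],W[:3,:3])
```

```text
[-0.001 -0.001  0.012] [ 0.001 -0.     1.   ] [-1.334 -0.24  -1.777]
pred foot [[319.508  98.581]] mouth [[318.391  86.598]]
plunger_foot [(array([259., 182.]), 0.93), (array([318., 105.]), 0.76), (array([189., 182.]), 0.58)]
barrel []
plunger_grip [(array([231., 228.]), 0.9), (array([132., 228.]), 0.8), (array([316., 308.]), 0.75)]
50 [221, 221, 220, 221, 221, 221, 221, 219, 161, 194, 221, 204, 185, 196, 211, 211, 210, 210, 213, 210, 210, 212, 192, 181, 219, 208, 168, 178, 222, 221, 222, 222, 221, 221, 222]
60 [143, 142, 142, 140, 139, 139, 131, 177, 212, 209, 208, 208, 162, 82, 161, 162, 161, 74, 163, 145, 144, 131, 98, 206, 207, 208, 211, 209, 141, 147, 148, 149, 151, 150, 150]
70 [61, 60, 55, 54, 112, 131, 173, 212, 211, 211, 150, 151, 162, 213, 219, 217, 217, 201, 218, 218, 212, 191, 210, 137, 130, 211, 209, 211, 213, 104, 104, 60, 55, 54, 60]
80 [58, 56, 52, 52, 108, 189, 206, 205, 211, 206, 115, 156, 183, 196, 184, 167, 169, 172, 169, 166, 159, 197, 171, 154, 133, 143, 210, 210, 212, 181, 155, 51, 56, 56, 59]
90 [125, 164, 160, 162, 158, 180, 110, 209, 209, 217, 127, 145, 131,
[... 300 characters left out ...]
94, 195, 198, 185, 183, 168, 161, 160, 158, 186, 164, 181, 190, 196, 185, 164, 175, 169, 169, 191, 189, 183, 177, 204, 177, 185, 187, 188, 195, 198, 201, 202, 202, 87]
120 [118, 183, 196, 197, 186, 185, 184, 194, 195, 194, 195, 196, 157, 164, 174, 130, 166, 175, 168, 149, 180, 164, 160, 181, 200, 201, 201, 202, 202, 201, 200, 199, 199, 202, 80]
130 [114, 122, 108, 130, 155, 161, 174, 159, 158, 154, 156, 159, 163, 171, 163, 135, 166, 176, 169, 151, 134, 172, 167, 162, 162, 119, 104, 113, 163, 101, 99, 108, 96, 85, 86]
[[318.0, 40.0], [283.0, 55.0], [272.0, 87.0], [288.0, 114.0], [318.0, 124.0], [349.0, 114.0], [365.0, 87.0], [354.0, 55.0]]
turn [ 0.    -0.001  0.   ] shift mm [27.2  0.2 32.7]
```

The ring in the wrist image is centred at column 318.5 and the foot at 318, so they are aligned. The row chords suggest 1–2 mm more along the bore's x. Now I'll enter.

Call:
jog_arm(motion=[[0, 0, 0, 8, 0, 7, 20], [0, 0, 0, 15, 0, 15, 20], [0, 0, 0, 22, 0, 24, 20], [0, 0, 0, 28, 0, 32, 20], [0, 0, 0, 28, 0, 32, 20]])

```text
t: 25.45
eef_pos: [0.4287, 0.0793, 0.2664]
tool_rot: [-0.001, 0.999, 0.0, -0.044]
contact_force: [-0.1, 0.8, -2.2]
gripper_width: 0.312
grasp_force: 99.9
```

Run:
```python
from h import *
H=foot(); print(H[:3,3],H[:3,2],AX@bot.get_obs()["contact_force"],XB@bot.get_obs()["contact_force"])
for h in (-.05,-.08,-.103): W=tgt(0.0015,-.001,h); go(W[:3,3],W[:3,:3])
```

```text
[-0.    -0.001 -0.031] [ 0.002 -0.     1.   ] -1.7475132694374202 -1.401553122514166
turn [-0.     0.002 -0.   ] shift mm [13.1  0.  13.6]
turn [-0.     0.002 -0.   ] shift mm [32.4  0.1 36.6]
turn [-0.     0.002 -0.   ] shift mm [47.2  0.1 54.2]
```

Call:
jog_arm(motion=[[0, 0, 0, 6, 0, 7, 20], [0, 0, 0, 13, 0, 14.5, 20], [0, 0, 0, 19, 0, 22, 20], [0, 0, 0, 26, 0, 29, 20], [0, 0, 0, 32, 0, 36.5, 20], [0, 0, 0, 32, 0, 36.5, 20]])

```text
t: 26.2
eef_pos: [0.458, 0.0793, 0.2274]
tool_rot: [-0.001, 0.999, 0.0, -0.043]
contact_force: [-0.0, 0.3, -2.8]
gripper_width: 0.307
grasp_force: 99.7
```

Run:
```python
from h import *
H=foot(); print(H[:3,3],H[:3,2],AX@bot.get_obs()["contact_force"],XB@bot.get_obs()["contact_force"])
for h in (-.09,-.1,-.106): W=tgt(0.0015,-.001,h); go(W[:3,3],W[:3,:3])
```

```text
[ 0.002 -0.001 -0.08 ] [-0. -0.  1.] -2.287121055093269 -1.6525861065821053
turn [-0. -0.  0.] shift mm [6.1 0.1 7.9]
turn [-0. -0.  0.] shift mm [12.5  0.1 15.6]
turn [-0. -0.  0.] shift mm [16.4  0.1 20.2]
```

Run:
```python
from h import *
P={n:cam(n) for n in("wrist","side","top")}
H=MB@foot()
for n,e in(("cartridge_mid",M-AX*.12),("plunger_foot",H[:3,3]),("plunger_grip",H[:3,3]+.155*H[:3,2]),("fresh_cartridge",np.array([.582,.295,0]))):
    rs=[]
    for k in P: print(n,k,proj(P[k],[e]).round(0),[(np.round(d["xy"]),round(d["score"],2)) for d in bot.tip_of(n,P[k])[:3]],[(np.round(d["xy"]),round(d["score"],2)) for d in bot.spot_in(n,P[k])[:3]])
s=P["side"]; save(s,"j_side"); a=cv2.imread("pics/side0.png").astype(int); b=s["pixels"][:,:,::-1].astype(int)
d=np.abs(a-b).max(2)>40; 
for y in range(240,350,5): print(y,"".join("#" if d[y,x] else "." for x in range(215,340,2)))
```

```text
cartridge_mid wrist [[318.  68.]] [(array([319., 308.]), 0.36)] [(array([318.,  30.]), 0.88), (array([318., 282.]), 0.62)]
cartridge_mid side [[263. 287.]] [(array([266., 288.]), 0.79)] [(array([253., 298.]), 0.75)]
cartridge_mid top [[263. 200.]] [(array([348., 239.]), 0.53)] []
plunger_foot wrist [[319.  98.]] [(array([252., 244.]), 0.78), (array([176., 241.]), 0.59)] [(array([121., 304.]), 0.97), (array([231., 301.]), 0.89), (array([317., 284.]), 0.61)]
plunger_foot side [[272. 274.]] [(array([337., 407.]), 0.92), (array([351., 364.]), 0.68), (array([321., 250.]), 0.33)] [(array([309., 237.]), 0.8), (array([338., 364.]), 0.7), (array([324., 259.]), 0.62)]
plunger_foot top [[262. 206.]] [(array([190., 285.]), 0.9), (array([232., 285.]), 0.63), (array([416., 211.]), 0.37)] [(array([223., 283.]), 0.79)]
plunger_grip wrist [[320. 313.]] [(array([319., 308.]), 0.88), (array([215., 324.]), 0.77), (array([102., 324.]), 0.61)] [(array([320., 284.]), 0.71), (array([228., 304.]), 0.67), (array([116., 308.]), 0.6)]
plunger_grip side [[316. 227.]] [(array([339., 345.]), 0.94), (array([348., 3
[... 1419 characters left out ...]
....................
300 .................#######..........................#............
305 ...................#####............................#####......
310 ...................................................######.#....
315 .......................................................#######.
320 ....................................................##########.
325 ...................................................############
330 .................................................#########.....
335 ..............................................###########......
340 .................................................#######.......
345 .................................................#####.........
```

The cartridge is emerging below the barrel, at side (253,298). I'll push on.

Call:
jog_arm(motion=[[0, 0, 0, 5, 0, 6, 20], [0, 0, 0, 9, 0, 11.5, 20], [0, 0, 0, 13, 0, 16, 20], [0, 0, 0, 16, 0, 20, 20], [0, 0, 0, 16, 0, 20, 20], [0, 0, 0, 16, 0, 20, 20]])

```text
t: 28.3
eef_pos: [0.4721, 0.0794, 0.207]
tool_rot: [-0.001, 0.999, 0.0, -0.042]
contact_force: [-0.5, -0.3, -2.6]
gripper_width: 0.31
grasp_force: 99.4
```

Run:
```python
from h import *
P={n:cam(n) for n in("side","top")}
f=foot();H=MB@f; print(f[:3,3],f[:3,2],bot.get_obs()["contact_force"])
L={k:bot.tip_of("cartridge_mid",P[k]) for k in P}
for k in P: print(k,proj(P[k],[M-AX*.15,[.56,.08,.035]]).round(0).tolist(),[(np.round(d["xy"]),round(d["score"],2)) for d in L[k][:3]],[(np.round(d["xy"]),round(d["score"],2)) for d in bot.spot_in("cartridge_mid",P[k])[:3]])
save(P["side"],"k_side"); a=cv2.imread("pics/side0.png").astype(int); b=P["side"]["pixels"][:,:,::-1].astype(int)
d=np.abs(a-b).max(2)>40
for y in range(280,350,5): print(y,"".join("#" if d[y,x] else "." for x in range(215,340,2)))
a=cv2.imread("pics/top0.png").astype(int); b=P["top"]["pixels"][:,:,::-1].astype(int); d=np.abs(a-b).max(2)>40
for y in range(172,256,4): print(y,"".join("#" if d[y,x] else "." for x in range(225,305,2)))
```

```text
[ 0.002 -0.001 -0.105] [-0.001 -0.     1.   ] [ 1.213  0.467 -3.339]
side [[256.0, 295.0], [270.0, 307.0]] [(array([251., 298.]), 0.96)] [(array([250., 302.]), 0.56)]
top [[264.0, 195.0], [265.0, 209.0]] [] []
280 ..............######...........................................
285 ...............######..........................................
290 ...............#...............................................
295 ..............#######..........................................
300 ..............#########...........................#............
305 ..............#########............................######......
310 .............##########............................######......
315 ...............########................................#######.
320 ....................................................##########.
325 ...................................................############
330 .................................................#########.....
335 ..............................................###########......
340 ..............................................####.#...........
345 ..
[... 306 characters left out ...]
#.....######.............
196 ##.#..#...####.#######..####............
200 #.##..##..##.#.........##.###...........
204 ...#.##...#....######....####...........
208 ...##.#...##.#.......###.#..#...........
212 #............#......##.##....#..........
216 #...######.............#.######.........
220 #..#######..................#..#........
224 ..###########..........########.........
228 ..###########...###...#########.........
232 ......#######....##...#########.........
236 .........####.........#############.....
240 ....#################################...
244 ....####.....#########################..
248 ....#####.........#####......#########..
252 ...############..........##..########...
```

Run:
```python
from h import *
s=cam("side"); 
for xy in([251,298],[250,302]):
    o,d=ray(s,xy); x=o+d*(.0805-o[1])/d[1]; print(x,(np.linalg.inv(MB)@[*x,1])[:3])
b=s["pixels"].astype(int).mean(2)
for y in range(276,326,3): print(y,[int(v) for v in b[y,232:282:2]])
for h in(-.02,-.045,-.06): W=tgt(0.0015,-.001,h)
W=tgt(.0015,-.001,.05); go(W[:3,3],W[:3,:3]); W=tgt(.0015,-.001,-.112); go(W[:3,3],W[:3,:3])
```

```text
[0.601 0.081 0.05 ] [ 0.002  0.001 -0.168]
[0.604 0.081 0.039] [-0.003  0.001 -0.18 ]
276 [93, 66, 56, 161, 123, 85, 63, 64, 67, 71, 69, 128, 170, 204, 209, 153, 149, 145, 139, 133, 129, 164, 201, 194, 157]
279 [68, 53, 154, 136, 87, 85, 150, 219, 180, 226, 182, 190, 163, 175, 218, 171, 138, 139, 142, 145, 153, 157, 162, 159, 113]
282 [51, 155, 137, 90, 158, 207, 210, 218, 210, 217, 184, 205, 159, 159, 177, 128, 81, 76, 76, 76, 77, 79, 104, 134, 128]
285 [151, 149, 89, 85, 221, 184, 227, 183, 224, 219, 197, 220, 154, 147, 130, 81, 77, 66, 41, 40, 42, 62, 78, 80, 96]
288 [151, 92, 72, 79, 186, 226, 225, 190, 206, 179, 226, 222, 190, 123, 119, 80, 52, 35, 35, 38, 40, 36, 45, 77, 81]
291 [95, 72, 69, 80, 78, 99, 164, 201, 212, 201, 161, 112, 70, 84, 98, 76, 35, 32, 65, 44, 31, 31, 33, 69, 80]
294 [78, 103, 118, 111, 100, 106, 104, 85, 83, 84, 93, 109, 107, 100, 126, 89, 51, 46, 97, 90, 33, 31, 44, 76, 80]
297 [113, 149, 146, 167, 109, 105, 112, 113, 116, 117, 115, 111, 109, 100, 88, 80, 80, 73, 48, 34, 38, 53, 74, 79, 80]
300 [143, 146, 163, 110, 79, 105, 112, 114, 116, 115, 115, 112, 1
[... 366 characters left out ...]
79, 80, 79, 77, 76, 77, 78, 79, 79]
312 [74, 70, 69, 53, 107, 113, 110, 115, 118, 117, 116, 114, 109, 103, 91, 81, 80, 81, 79, 78, 77, 79, 78, 78, 78]
315 [69, 76, 50, 49, 59, 116, 122, 115, 115, 117, 116, 112, 106, 89, 88, 61, 77, 79, 79, 78, 78, 78, 78, 78, 79]
318 [68, 51, 49, 49, 47, 55, 71, 97, 119, 125, 120, 107, 76, 66, 52, 41, 79, 79, 80, 76, 77, 78, 77, 76, 77]
321 [129, 99, 87, 62, 50, 50, 49, 49, 51, 52, 50, 50, 48, 47, 48, 42, 77, 79, 78, 76, 78, 78, 76, 77, 77]
324 [91, 91, 95, 105, 113, 125, 176, 175, 119, 98, 78, 54, 52, 49, 48, 50, 71, 79, 80, 80, 76, 78, 78, 77, 76]
turn [ 0.    -0.001 -0.   ] shift mm [ -99.1    0.  -118.5]
turn [ 0.    -0.001 -0.   ] shift mm [4.7 0.2 5.8]
```

The spent cartridge stands on its flange in the tray: side view columns 240–262, rows 279–319, centre about z=0.05. I'll draw the plunger out.

Call:
jog_arm(motion=[[0, 0, 0, -25, 0, -30, 20], [0, 0, 0, -50, 0, -59, 20], [0, 0, 0, -75, 0, -89, 20], [0, 0, 0, -99, 0, -118, 20], [0, 0, 0, -99, 0, -118, 20]])

```text
t: 29.28
eef_pos: [0.3836, 0.0799, 0.3352]
tool_rot: [-0.0, 0.999, 0.0, -0.04]
contact_force: [0.7, -0.4, -3.3]
gripper_width: 0.303
grasp_force: 99.4
```

Run:
```python
from h import *
f=foot();H=MB@f; T=pose();print(f[:3,3],T[:3,3],bot.get_obs()["contact_force"])
P={n:cam(n) for n in("wrist","side")}
for n,e in(("plunger_foot",H[:3,3]),("plunger_grip",H[:3,3]+.155*H[:3,2]),("cartridge_mid",np.array([.601,.08,.05]))):
    for k in P: print(n,k,proj(P[k],[e]).round(0),[(np.round(d["xy"]),round(d["score"],2)) for d in bot.tip_of(n,P[k])[:4]])
G=np.load("G.npy")
def up(p): U=np.eye(4);U[:3,3]=p; return U@np.linalg.inv(G)
A=up([.47,.2,.235]); print(A[:3,3]); go(A[:3,3],A[:3,:3])
B=up([.455,.315,.03]);go(B[:3,3],B[:3,:3],A)
```

```text
[ 0.004 -0.     0.051] [0.384 0.08  0.335] [ 0.689 -0.399 -3.269]
plunger_foot wrist [[320.  99.]] [(array([316., 100.]), 0.98), (array([263., 166.]), 0.83), (array([194., 167.]), 0.72), (array([318.,  14.]), 0.28)]
plunger_foot side [[308. 235.]] [(array([334., 409.]), 0.73), (array([350., 366.]), 0.72), (array([310., 236.]), 0.55)]
plunger_grip wrist [[320. 312.]] [(array([317., 310.]), 0.96), (array([238., 199.]), 0.96), (array([146., 202.]), 0.95)]
plunger_grip side [[359. 180.]] [(array([351., 302.]), 0.86), (array([339., 343.]), 0.8), (array([308., 237.]), 0.72), (array([356., 180.]), 0.63)]
cartridge_mid wrist [[319. -31.]] []
cartridge_mid side [[251. 298.]] [(array([250., 297.]), 0.86)]
[0.454 0.2   0.374]
turn [-0.    -0.609  0.001] shift mm [  67.1 -121.1  -47.1]
turn [0. 0. 0.] shift mm [ 120.  -114.8  167. ]
```

Call:
jog_arm(motion=[[0, 0, 0, 10, 0, -40, 20], [0, -0.609, 0, 67, -121, -47, 20], [0, -0.609, 0, 67, -121, -47, 20], [0, -0.609, 0, 67, -121, -47, 20], [0, -0.609, 0, 67, -121, -47, 20], [0, -0.609, 0, 67, -121, -47, 20], [0, -0.609, 0, 67, -121, -47, 20]])

```text
t: 30.55
eef_pos: [0.4511, 0.2013, 0.37]
tool_rot: [-0.002, 0.942, -0.0, -0.336]
contact_force: [0.8, 0.2, -0.9]
gripper_width: 0.311
grasp_force: 99.9
```

Run:
```python
from h import *
G=np.load("G.npy"); H=pose()@G; print(H[:3,3],H[:3,2])
def up(p): U=np.eye(4);U[:3,3]=p; return U@np.linalg.inv(G)
for p in([.455,.3225,.235],[.455,.3225,.02],[.455,.3225,.004]): B=up(p);go(B[:3,3],B[:3,:3])
```

```text
[0.468 0.201 0.232] [-0.011 -0.003  1.   ]
turn [-0.003 -0.011  0.001] shift mm [ -11.4 -121.5    5.4]
turn [-0.003 -0.011  0.001] shift mm [ 124.8 -120.5  171.8]
turn [-0.003 -0.011  0.001] shift mm [ 134.9 -120.5  184.2]
```

Call:
jog_arm(motion=[[-0.003, -0.011, 0.001, -11, -60, 5, 20], [-0.003, -0.011, 0.001, -11, -121, 5, 20], [-0.003, -0.011, 0.001, -11, -121, 5, 20], [-0.003, -0.011, 0.001, 28, -121, 52, 20], [-0.003, -0.011, 0.001, 67, -121, 100, 20], [-0.003, -0.011, 0.001, 100, -121, 141, 20], [-0.003, -0.011, 0.001, 125, -120.5, 172, 20], [-0.003, -0.011, 0.001, 132, -120.5, 180, 20], [-0.003, -0.011, 0.001, 132, -120.5, 180, 20]])

```text
t: 31.68
eef_pos: [0.4397, 0.3223, 0.1483]
tool_rot: [-0.001, 0.94, -0.001, -0.342]
contact_force: [1.5, 0.6, -2.0]
gripper_width: 0.311
grasp_force: 100.2
```

Run:
```python
from h import *
G=np.load("G.npy"); H=pose()@G; print(H[:3,3],H[:3,2],bot.get_obs()["contact_force"])
def up(p): U=np.eye(4);U[:3,3]=p; return U@np.linalg.inv(G)
for p in([.455,.3225,.0],[.455,.3225,-.003]): B=up(p);go(B[:3,3],B[:3,:3])
P={n:cam(n) for n in("wrist","side")}
for n,e in(("plunger_foot",H[:3,3]),("plunger_grip",H[:3,3]+.155*H[:3,2])):
    for k in P: print(n,k,proj(P[k],[e]).round(0),[(np.round(d["xy"]),round(d["score"],2)) for d in bot.tip_of(n,P[k])[:4]])
```

```text
[0.455 0.322 0.01 ] [ 0.002 -0.001  1.   ] [ 1.511  0.625 -1.988]
turn [-0.002  0.002 -0.001] shift mm [ 5.8 -0.5  7.9]
turn [-0.002  0.002 -0.001] shift mm [ 7.8 -0.5 10.2]
plunger_foot wrist [[320.  98.]] [(array([391., 162.]), 0.86), (array([317., 100.]), 0.65), (array([495., 164.]), 0.63)]
plunger_foot side [[282. 422.]] [(array([284., 422.]), 0.88), (array([336., 406.]), 0.85), (array([277., 358.]), 0.48)]
plunger_grip wrist [[320. 309.]] [(array([413., 332.]), 0.78), (array([554., 330.]), 0.75), (array([319., 307.]), 0.72)]
plunger_grip side [[278. 359.]] [(array([338., 345.]), 0.83), (array([351., 304.]), 0.69), (array([276., 361.]), 0.66), (array([325., 249.]), 0.52)]
```

Call:
jog_arm(motion=[[0, 0, 0, 2.5, 0, 3, 20], [0, 0, 0, 5, 0, 6, 20], [0, 0, 0, 6, 0, 8, 20], [0, 0, 0, 6, 0, 8, 20]])

```text
t: 32.48
eef_pos: [0.4383, 0.3227, 0.1386]
tool_rot: [-0.001, 0.939, -0.0, -0.343]
contact_force: [0.3, -1.3, 8.2]
gripper_width: 0.31
grasp_force: 101.3
```

The foot is on the top. I'll release and retract.

Call:
jog_arm(motion=[[0, 0, 0, 0, 0, 0, 30], [0, 0, 0, 0, 0, 0, 36], [0, 0, 0, 0, 0, 0, 60], [0, 0, 0, 0, 0, 0, 85], [0, 0, 0, 0, 0, 0, 85], [0, 0, 0, 0, 0, -30, 85], [0, 0, 0, 0, 0, -80, 85], [0, 0, 0, 0, 0, -130, 85], [0, 0, 0, 0, 0, -130, 85]])

```text
t: 33.6
eef_pos: [0.5251, 0.3227, 0.2388]
tool_rot: [-0.003, 0.94, -0.001, -0.34]
contact_force: [-0.9, -0.3, -0.1]
gripper_width: 0.999
grasp_force: 0.0
```

Run:
```python
from h import *
print(pose()[:3,3],bot.get_obs()["contact_force"])
P={n:cam(n) for n in("wrist","side","top")}
for n,e in(("plunger_foot",[.455,.3225,0]),("plunger_grip",[.455,.3225,.155]),("cartridge_mid",[.601,.08,.05]),("cap",[.5,-.119,.02]),("cap_grip",[.5,-.119,.053])):
    for k in P: print(n,k,proj(P[k],[np.array(e)]).round(0),[(np.round(d["xy"]),round(d["score"],2)) for d in bot.tip_of(n,P[k])[:4]])
g=P["wrist"]["pixels"].mean(2)
for rr in (190,215,240):
    m=np.where(g[rr,270:360]<75)[0]+270; print(rr,m.min(),m.max(),len(m))
```

```text
[0.525 0.323 0.239] [-0.881 -0.281 -0.112]
plunger_foot wrist [[320. 108.]] [(array([375., 157.]), 0.92), (array([448., 155.]), 0.75), (array([320., 111.]), 0.62)]
plunger_foot side [[283. 426.]] [(array([287., 421.]), 0.84), (array([346., 366.]), 0.76), (array([336., 407.]), 0.71)]
plunger_foot top [[165. 253.]] [(array([191., 286.]), 0.61), (array([169., 255.]), 0.56)]
plunger_grip wrist [[320. 229.]] [(array([319., 229.]), 0.76), (array([479., 266.]), 0.72), (array([380., 268.]), 0.57)]
plunger_grip side [[279. 363.]] [(array([279., 364.]), 0.95), (array([349., 302.]), 0.95), (array([337., 342.]), 0.57)]
plunger_grip top [[146. 247.]] [(array([148., 248.]), 0.78), (array([174., 284.]), 0.77)]
cartridge_mid wrist [[684. -21.]] []
cartridge_mid side [[251. 298.]] [(array([251., 298.]), 0.97)]
cartridge_mid top [[265. 191.]] [(array([261., 191.]), 0.74)]
cap wrist [[768.  90.]] []
cap side [[322. 261.]] [(array([321., 262.]), 0.91)]
cap top [[348. 236.]] [(array([413., 209.]), 0.75)]
cap_grip wrist [[791. 112.]] []
cap_grip side [[322. 250.]] [(array([323., 249.]), 0.78)]
cap_grip top [[349. 234.]] [(array([351., 237.]), 0.97)]Traceback (most recent call last):
  File "<stdin>", line 8, in <module>
    return umr_minimum(a, axis, None, out, keepdims, initial, where)
ValueError: zero-size array to reduction operation minimum which has no identity
```

Everything checks out: the plunger is upright, the cartridge is in the tray, the cap is standing, and the robot is clear.

```bash
python3 -c "
from station import bot
print(bot.hand_in())"
```

```text
the job is handed in; nothing more can be done
None
```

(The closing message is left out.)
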